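Zero a bench diameter gauge on its setting plug

TASK

Zero the diameter gauge on the steel setting plug that stands in it: turn the handwheel clockwise by its crank until the sprung jaw bears on the plug with a measuring force of about 16 N (never forcing it past 35 N), then, leaving the handwheel where it is, swing the dial ring by its tab pin until the pointer at the back lines up with the fixed index blade below it. Let go, and do not disturb the vials.

Things in the scene. Friction and masses are not known exactly. Their poses are not given: they have to be found in the camera images.
- gauge: bench diameter gauge, bolted down, grey cast base 100 x 196 mm, just inside the hood's open front. That front faces +y, to the robot's left: the hood's side wall (x 0.30 to 0.38, y below 0.31) is in between, so reach round its edge with the hand leaning to +y. Origin: underside. Gauge +x: its back (world -y); +y: its handwheel end (world +x). Top face 18 mm up.
- wheel_axis (a point): on the vertical axis of the handwheel (gauge x = 0, y = +40 mm), at the hub's top, 75 mm above the bench. Wheel radius 41 mm, rim top 72 mm above the bench. Turns with the wheel.
- wheel (a joint): handwheel angle, rad, growing clockwise from above (closing). 0 fully open; starts at 0 to 0.25; the jaw begins to load the plug somewhere from 0.9 to 1.6. It turns stiffly (9 to 11 N along the path at the crank, nearly the same everywhere) and stays where it is left, also loaded. Each 1 N of jaw force adds about 0.25 N along the path at the crank: 16 N is felt as 4 N more than running free.
- crank_grip (a point): revolving black upright crank grip on the wheel rim, on the side near the hood's front; 16 mm thick, 40 mm tall, standing 74 to 114 mm above the bench. This point is on its axis 100 mm above the bench and travels on a circle of 34.5 mm radius about the wheel axis.
- tab_grip (a point): on the dial ring's tab, a round upright pin above the pointer: 11 mm in diameter from 76 to 106 mm above the bench, its axis 56 mm from the wheel axis; this point is on its axis, 94 mm above the bench. Ring top 55 mm above the bench, radius 51 mm. Site x points outward from the wheel axis, y along the rim, z up.
- pointer_tip (a point): lower end of the pointer blade (3 mm thick, on the rim of the steel dial ring below the wheel, 55 mm from the wheel axis, 40 mm above the bench). The ring turns with the wheel, but slips on it (0.06 N m, far less than the wheel's own friction) when swung by its tab. Once the jaw bears, the pointer is 0.2 to 1.1 rad counter-clockwise of the index.
- index_tip (a point): top of the fixed index blade, 3 mm thick, at the back of the gauge, 55 mm from the wheel axis in the gauge's +x direction, 39 mm above the bench.
- jaw: flat steel jaw 26 mm wide, 22 mm tall, centre 32 mm above the bench; origin at the middle of the face that meets the plug. It moves along gauge -y as the wheel closes, 10 mm per rad, pushes the plug into the V and then loads it; it sits on a spring of 8 N per mm.
- plug: steel setting plug standing upright on the gauge between jaw and V anvil, 80 mm tall, 0.18 kg: gauging cylinder 28 mm in diameter and 32 mm tall below, knurled handle 20 mm in diameter above. Origin: centre of its underside, z up. Not to be handled.
- seat (a point): point on the gauge's top (gauge y = -55 mm) where the plug's axis stands when it rests in the V with the anvil at nominal. The anvil is on a clamped stem: it stands up to 3 mm nearer to or farther from the jaw, as the last user locked it, and this is not reported. Axes as the gauge.
- vial_dark: glass vial, black cap, 27 mm in diameter, 60 mm tall; origin at its underside. Leave it standing.
- vial_pale: glass vial, pale cap, 27 mm in diameter, 60 mm tall; origin at its underside. Leave it standing.
- vial_small: small brown glass vial, black cap, 22 mm in diameter, 45 mm tall; origin at its underside. Leave it standing.

How it is judged:
By the outcome, as a careful person would: the job done as asked, in the order asked, and still so for the second after the job is handed in, with the robot touching nothing.
It also fails if it takes over 64 s, if anything falls off the work surface, if the arm or the gripper's body presses on something with over 40 N, if the wrist force passes 120 N, or if a joint passes its speed limit or range.

ROBOT

A 7-joint arm with a two-finger parallel gripper is mounted at the origin on a cart in front of the work surface, level with it; the furniture and walls round the work are solid. World frame = base frame: x ahead of the robot, y to its left, z up, the work surface at z = 0. Lengths are in mm, angles in rad, forces in N, time in s.
With the tool pointing down it reaches from about 350 to 900 mm from the base axis. Payload 7.2 kg.
Tool frame: the origin (TCP) lies at the very end of the fingers, on their centre line; the grasp point (between the pads) lies 19 mm behind it (ctrl.grip_point_offset is the distance from the TCP to the grasp point, in mm); z points along the fingers, x is the direction in which the jaws open and shut, and the axes are right-handed (so a half turn about z gives the same grasp; the last joint's range is limited). The gripper opens to 85 mm and grips with 20 to 120 N. Pads are 22 mm wide; open, the fingers measure 114 mm over their backs; the gripper's body (76 mm by 85 mm) begins 54 mm behind the grasp point. The pads swing forward as they close: fully open they stand 13 mm farther back than shut.
Start: joints at [-1.368, 0.411, -0.013, 1.596, 0.006, 1.134, -0.082], TCP at [167.198, 602.224, 231.297] pointing down, gripper open.
Joint ranges: [-2.95, 2.95], [-0.29, 1.99], [-1.47, 1.44], [0.14, 2.54], [-1.03, 4.17], [0.13, 1.85], [-2.86, 2.86]. Speed limits (rad/s): [2.39, 2.39, 3.01, 3.01, 3.14, 3.14, 3.14].

INTERFACE

Orientations are given as a unit quaternion [w, x, y, z].
In Python, from workcell import readout, imaging, workorder, ctrl gives the robot as it stands. The module is installed in compiled form; this text tells all that it offers.
- The arm moves only by the tool jog_arm, never from a script. Its argument "deltas" is a list of rows, each an object of numbers: "tx", "ty", "tz": the shift along the tool's x, y, z in mm; "rx", "ry", "rz": the turn, a rotation vector about the tool's x, y, z in degrees. A call has 1 to 12 rows; each row is the pose to reach, as a shift and turn from the pose commanded when the call began, along the tool's axes at that moment; what a row does not reach only later rows make up. A row lasts 1/8 s, in which the tool goes at most 62.5 mm and 10.7 degrees, less where a joint would pass 70% of its speed; a pose out of reach is approached as far as the arm can. A call with a gripper value outside its range is refused whole. "claw" is the finger opening in mm, from 0 to 85.4, set as the call begins (left out, the last holds). The fingers move at their own pace and stop on an object; "force" is the grip in N (left out, the last holds). Time passes only in rows, so rows that repeat a pose let the fingers close. It gives the time, the measured TCP pose, the force and the opening at its end, in the units of the state.
- readout.get_obs(): the state, without advancing time (a new reading comes with each control period).
- imaging.camera(name): name is "side" or "top"; returns the picture (400x640x3 uint8, blue, green, red); there is no depth.
- imaging.get_calibration(name): a dict with "fovy" (degrees; the focal length in pixels is half the picture's height over the tangent of half this angle, whatever the lens; pixels are square), "cx", "cy" (the principal point, pixels), "world_from_camera" (4x4, takes a point from camera to world coordinates). Camera axes: x right, y up, looking along -z (the intrinsics and any distortion apply to the point x, -y, -z); pixel columns grow to the right and rows downward; lengths in mm; the calibration is good to about 2 mm. A picture is of the moment at which its call begins. get_calibration takes no time and is no camera call.
- workorder.close_job(): hands the job in, once; it reports no verdict.
The state is a dict: "t": time; "joint_positions": joint angles; "dq": joint speeds; "tau": joint torques, N m; "position": TCP position; "ee_rot": TCP orientation; "wrist_force": force on the tool from outside, world axes, zero at the start; "torque": the same for the moment, N m; "finger_gap": finger opening in mm.
Only numpy, scipy, OpenCV 4.12 (cv2) and the standard library are available. Lean on these libraries where they do the work, as an engineer would, in place of code of your own. Each camera call takes 0.05 s, during which the arm holds its last target.

## Working session

There is one attempt and no reset: what is moved stays moved. The work goes in short steps, Python scripts to look and compute and a tool call to move; the robot and the scene stay as the last step left them, time stands still between calls to the robot, and variables do not carry over. Pictures are saved under pics/ and viewed, and the job is handed in when it is done.

Besides the shell and the picture viewer there is one more tool, called as a command line: name --argument value ..., lists and objects as JSON in quotes. jog_arm: Moves the arm, as the interface text tells. Its arguments: {"type":"object","properties":{"deltas":{"type":"array","items":{"type":"object","properties":{"tx":{"type":"number"},"ty":{"type":"number"},"tz":{"type":"number"},"rx":{"type":"number"},"ry":{"type":"number"},"rz":{"type":"number"}}}},"claw":{"type":"number"},"force":{"type":"number"}},"required":["deltas"]}

```bash
ls; mkdir -p pics; python3 - <<'E'
from workcell import readout, imaging, workorder, ctrl
import cv2
print(readout.get_obs()); print(ctrl.grip_point_offset)
for n in ("side","top"):
    c=imaging.get_calibration(n); print(n,c)
    cv2.imwrite(f"pics/{n}0.png",imaging.camera(n))
E
```

```text
pics
{'t': 0.0, 'joint_positions': array([-1.36821639,  0.41190791, -0.01271208,  1.59706733,  0.00559325,
        1.13425424, -0.08222448]), 'dq': array([ 0.00057712,  0.00045729,  0.0002055 , -0.00084101, -0.00024971,
        0.00179428,  0.00056256]), 'tau': array([ 3.02693770e-04, -6.00615764e+01,  6.82467911e-01, -2.99402493e+01,
        1.39243100e-02,  1.06152010e-02,  1.66204893e-05]), 'position': array([167.08275446, 601.74084076, 230.43852486]), 'ee_rot': array([ 5.26139449e-04,  7.96079346e-01,  6.05191733e-01, -6.03503429e-04]), 'wrist_force': array([-0.12279755,  1.14133214, -0.37558455]), 'torque': array([-0.0347183 ,  0.03963819,  0.01684688]), 'finger_gap': 85.46289377041431}
18.700000000000003
side {'fovy': 44.36706189553537, 'cx': 317.2204911748749, 'cy': 204.00813616401956, 'world_from_camera': array([[-1.66323132e-01, -8.13510589e-01,  5.57258591e-01,
         9.79978776e+02],
       [ 9.86055474e-01, -1.34012485e-01,  9.86674058e-02,
         7.66808039e+01],
       [-5.58737096e-03,  5.65898556e-01,  8.24455945e-01,
         7.85657297e+02],
       [ 0.00000000e+00,  0.00000000e+00,  0.00000000e+00,
         1.00000000e+00]])}
top {'fovy': 42.597790978958386, 'cx': 324.62130829520197, 'cy': 197.6930871664511, 'world_from_camera': array([[ 2.98108417e-02,  9.96357635e-01, -7.98922844e-02,
         4.41532880e+02],
       [-9.99544042e-01,  3.00987978e-02,  2.40220624e-03,
        -2.81930792e+01],
       [ 4.79811824e-03,  7.97842450e-02,  9.96800608e-01,
         9.53885852e+02],
       [ 0.00000000e+00,  0.00000000e+00,  0.00000000e+00,
         1.00000000e+00]])}
```

View pics/side0.png

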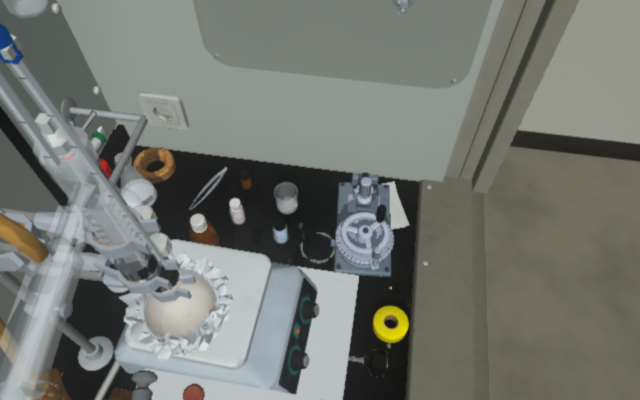

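View pics/top0.png

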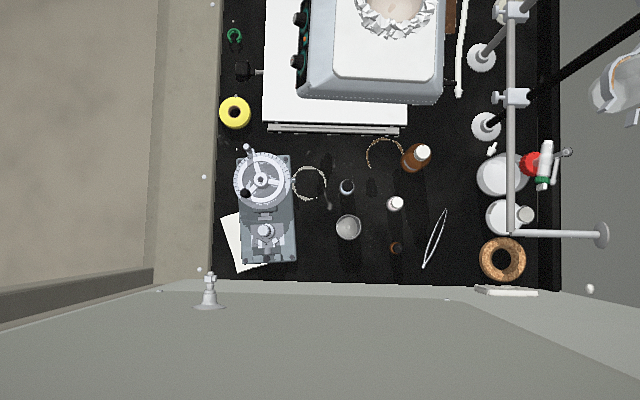

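```bash
cat > h.py <<'E'
import numpy as np, cv2
from workcell import readout, imaging, workorder, ctrl
from scipy.spatial.transform import Rotation as R
def K(n):
    c=imaging.get_calibration(n); return 200/np.tan(np.radians(c['fovy'])/2),c['cx'],c['cy'],c['world_from_camera']
def ray(n,u,v):
    f,cx,cy,T=K(n); d=np.array([(u-cx)/f,-(v-cy)/f,-1]); return T[:3,3],T[:3,:3]@d
def onz(n,u,v,z):
    o,d=ray(n,u,v); return o+d*(z-o[2])/d[2]
def proj(n,p):
    f,cx,cy,T=K(n); q=T[:3,:3].T@(np.asarray(p,float)-T[:3,3]); return np.array([cx-f*q[0]/q[2],cy+f*q[1]/q[2]])
def tri(u1,u2):
    o1,d1=ray('side',*u1); o2,d2=ray('top',*u2)
    A=np.stack([d1,-d2],1); s=np.linalg.lstsq(A,o2-o1,rcond=None)[0]
    a,b=o1+d1*s[0],o2+d2*s[1]; return (a+b)/2,np.linalg.norm(a-b)
def crop(img,x0,y0,x1,y1,k,name):
    cv2.imwrite(name,cv2.resize(img[y0:y1,x0:x1],None,fx=k,fy=k,interpolation=cv2.INTER_CUBIC))
def obs():
    o=readout.get_obs(); q=o['ee_rot']; r=R.from_quat([q[1],q[2],q[3],q[0]]); return o,r
E
python3 - <<'E'
from h import *
crop(cv2.imread('pics/side0.png'),320,165,420,285,5,'pics/sidec.png')
crop(cv2.imread('pics/top0.png'),215,135,365,275,5,'pics/topc.png')
E
```

```text
(no output)
```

View pics/sidec.png

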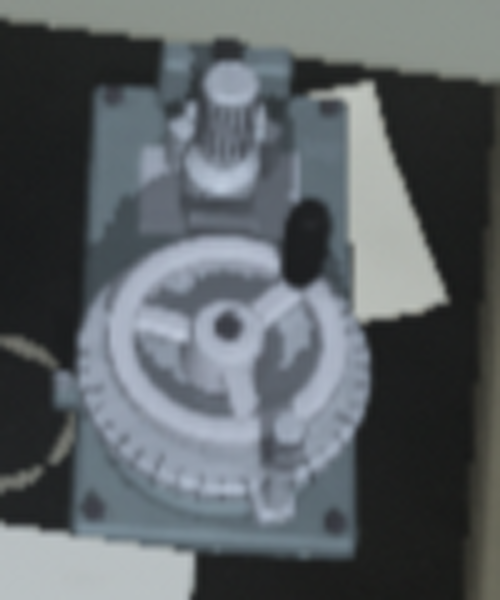

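View pics/topc.png

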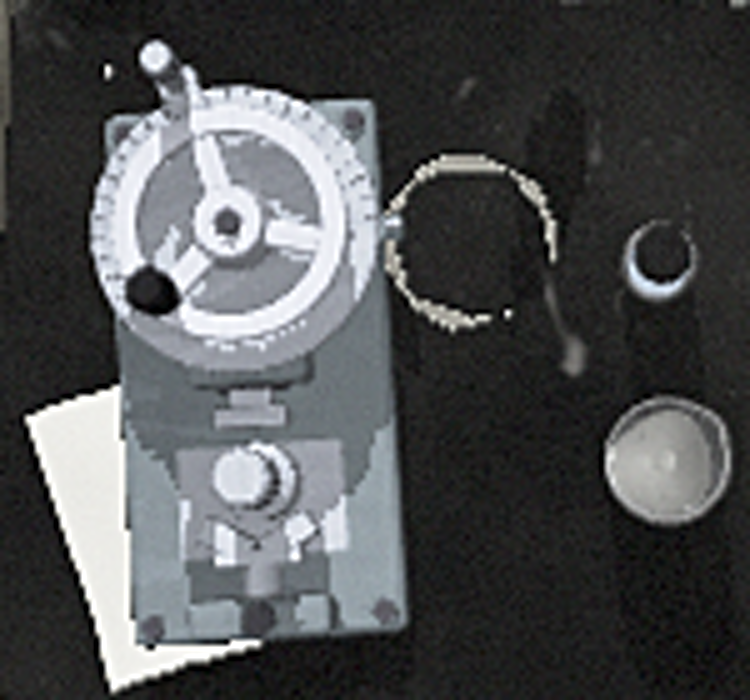

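```bash
python3 - <<'E'
from h import *
np.set_printoptions(precision=1,suppress=True)
hs,ht=(320+228/5,165+326/5),(215+228/5,135+224/5)
print('hub',tri(hs,ht),onz('side',*hs,75),onz('top',*ht,75))
gs,gt=(320+308/5,165+212/5),(215+152/5,135+285/5)
print('grip',tri(gs,gt),onz('side',*gs,114),onz('top',*gt,114))
ps,pt=(320+291/5,165+423/5),(215+155/5,135+55/5)
print('pin',tri(ps,pt),onz('side',*ps,106),onz('top',*pt,106))
it=(215+392/5,135+226/5)
print('index',onz('top',*it,39))
for c in [(120,105),(372,100),(405,630),(137,643)]: print('base',onz('top',215+c[0]/5,135+c[1]/5,18))
for c in [(95,88),(348,100),(355,555),(75,535)]: print('base s',onz('side',320+c[0]/5,165+c[1]/5,18))
E
```

```text
hub (array([539.5,  81.1,  75.1]), np.float64(0.6348339447495712)) [539.4  81.5  75. ] [539.6  80.8  75. ]
grip (array([514.3, 101.4, 112.1]), np.float64(2.0027286687865344)) [515.4 102.3 114. ] [514.3 100.1 114. ]
pin (array([591.8, 104.1, 107.1]), np.float64(1.3763573054635634)) [591.  104.9 106. ] [592.1 103.6 106. ]
index [544.6  26.5  39. ]
base [588.7 129.4  18. ]
base [593.4  36.7  18. ]
base [400.  18.  18.]
base [392.4 114.8  18. ]
base s [404.1  18.4  18. ]
base s [393.9 116.5  18. ]
base s [588.8 135.3  18. ]
base s [597.  39.  18.]
```

jog_arm --deltas '[{"ty": 40, "tz": -20, "ry": -7, "rz": 5}, {"ty": 80, "tz": -40, "ry": -14, "rz": 10, "rx": -4}]'

```text
invalid input at $.deltas[0]: expected keys tx, ty, tz, rx, ry, rz
```

```bash
cat >> h.py <<'E'
def log():
    import json
    o,_=obs()
    json.dump([o['t'],list(o['joint_positions']),list(o['position']),list(o['ee_rot'])],open('log.jsonl','a')); open('log.jsonl','a').write('\n')
    np.set_printoptions(precision=3,suppress=True)
    print(o['t'],o['joint_positions'],o['position'],o['ee_rot'],o['wrist_force'])
E
cat > log.jsonl <<'E'
[0,[-1.36821639,0.41190791,-0.01271208,1.59706733,0.00559325,1.13425424,-0.08222448],[167.08275446,601.74084076,230.43852486],[5.26139449e-04,7.96079346e-01,6.05191733e-01,-6.03503429e-04]]
E
python3 -c "
from h import *
log()"
```

```text
0.1 [-1.368  0.412 -0.013  1.597  0.006  1.134 -0.082] [167.097 601.772 230.531] [ 0.     0.796  0.605 -0.001] [ 1.013 -0.734 -0.189]
```

jog_arm --deltas '[{"tx": 0, "ty": 40, "tz": -20, "rx": -2, "ry": -7, "rz": 5}, {"tx": 0, "ty": 80, "tz": -40, "ry": -10, "rz": 10, "rx": -4}]'

```text
t: 0.35
position: [244.6, 580.6, 271.0]
ee_rot: [0.082, 0.842, 0.53, -0.049]
wrist_force: [0.8, 0.5, -0.7]
finger_gap: 85.2
```

```bash
python3 -c "
from h import *
log()"
```

```text
0.35 [-1.328  0.505  0.072  1.375  0.027  1.445 -0.143] [244.605 580.573 271.027] [ 0.082  0.842  0.53  -0.049] [ 0.786  0.466 -0.692]
```

jog_arm --deltas '[{"tx": 0, "ty": 40, "tz": -20, "rx": 4, "ry": -7, "rz": 5}, {"tx": 0, "ty": 40, "tz": -20, "ry": -14, "rz": 12, "rx": 8}]'

```text
t: 0.6
position: [283.8, 566.9, 296.6]
ee_rot: [0.09, 0.886, 0.419, -0.178]
wrist_force: [0.7, -0.3, -0.7]
finger_gap: 85.8
```

```bash
python3 -c "
from h import *
log()"
```

```text
0.6 [-1.199  0.652  0.123  1.124 -0.147  1.765 -0.203] [283.77  566.862 296.568] [ 0.09   0.886  0.419 -0.178] [ 0.696 -0.267 -0.73 ]
```

```bash
cat > kin.py <<'E'
import numpy as np, json, itertools
from scipy.optimize import least_squares
from scipy.spatial.transform import Rotation as R
def fk(q,p,s,all=False):
    h,L1,a,b,L2,a7,Lt,o1,o7,c=p
    T=np.eye(4); pts=[]
    def rz(t):
        nonlocal T; M=np.eye(4); M[:3,:3]=R.from_euler('z',t).as_matrix(); T=T@M
    def ry(t):
        nonlocal T; M=np.eye(4); M[:3,:3]=R.from_euler('y',t).as_matrix(); T=T@M
    def tr(x,z):
        nonlocal T; M=np.eye(4); M[0,3]=x; M[2,3]=z; T=T@M; pts.append(T[:3,3].copy())
    rz(s[0]*q[0]+o1); tr(c,h); ry(q[1]); rz(s[1]*q[2]); tr(a,L1); ry(q[3]); tr(b,0); rz(s[2]*q[4]); tr(0,L2); ry(q[5]); tr(a7,0); rz(s[3]*q[6]+o7); tr(0,Lt)
    return (T,np.array(pts)) if all else T
def data(): return [json.loads(l) for l in open('log.jsonl')]
def res(p,s,D,reg=1e-3):
    r=[]
    p0=np.array([330,430,0,0,430,0,290,0,0,0.])
    for t,q,x,w in D:
        T=fk(q,p,s); r+=list(T[:3,3]-x)
        r+=list(500*(R.from_quat([w[1],w[2],w[3],w[0]]).inv()*R.from_matrix(T[:3,:3])).as_rotvec())
    return np.array(r+list(reg*(p-p0)*[1,1,1,1,1,1,1,0,0,1]))
def fit(verbose=True):
    D=data(); best=[]
    for s in itertools.product([1,-1],repeat=4):
      for o1 in (0,1.57,3.14,-1.57):
       for o7 in (0,3.14,1.57,-1.57):
        try: f=least_squares(res,[330,430,30,-30,430,0,290,o1,o7,0],args=(s,D),x_scale=[100]*7+[1,1,100],max_nfev=60)
        except Exception: continue
        best.append((f.cost,s,f.x))
    best.sort(key=lambda b:b[0]); return best
if __name__=='__main__':
    np.set_printoptions(precision=2,suppress=True)
    for b in fit()[:6]: print(b)
E
time python3 kin.py; python3 -c "
from h import *
print(obs()[1].as_matrix())"
```

```text
(np.float64(95.88331359120625), (-1, -1, -1, -1), array([2779.12, 1336.86, 3594.72, 1830.84, -924.43, 3150.15, 1073.01,
         -0.05,    3.1 , 1561.64]))
(np.float64(95.88331359137831), (-1, -1, -1, -1), array([2779.12, 1336.86, 3594.73, 1830.84, -924.43, 3150.15, 1073.01,
         -0.05,    3.1 , 1561.64]))
(np.float64(95.8833135914041), (-1, -1, -1, -1), array([2779.11, 1336.86, 3594.72, 1830.84, -924.43, 3150.14, 1073.01,
         -0.05,    3.1 , 1561.64]))
(np.float64(95.88331359145586), (-1, -1, -1, -1), array([2779.11, 1336.86, 3594.71, 1830.83, -924.43, 3150.14, 1073.01,
         -0.05,    3.1 , 1561.64]))
(np.float64(95.88331359151164), (-1, -1, -1, -1), array([2779.12, 1336.86, 3594.73, 1830.84, -924.43, 3150.16, 1073.01,
         -0.05,   -3.19, 1561.64]))
(np.float64(95.8833135915409), (-1, -1, -1, -1), array([2779.11, 1336.86, 3594.71, 1830.83, -924.43, 3150.14, 1073.01,
         -0.05,    3.1 , 1561.64]))
[[ 0.58591695  0.77378695 -0.24073863]
 [ 0.70977936 -0.63337055 -0.30830992]
 [-0.39104295  0.0097727  -0.92032055]]
real	2m21.531s
user	2m21.300s
sys	0m0.172s
```

```bash
python3 - <<'E'
from kin import *
np.set_printoptions(precision=4,suppress=True)
D=data()
for s in itertools.product([1,-1],repeat=4):
  b=None
  for o1 in (0,1.57,3.14,-1.57):
   for o7 in (0,3.14,1.57,-1.57):
    def f(o):
        r=[]
        for t,q,x,w in D:
            T=fk(q,[0]*7+[o[0],o[1],0],s); r+=list((R.from_quat([w[1],w[2],w[3],w[0]]).inv()*R.from_matrix(T[:3,:3])).as_rotvec())
        return np.array(r)
    g=least_squares(f,[o1,o7])
    if b is None or g.cost<b[0]: b=(g.cost,g.x,g.fun)
  print(s,b[0],b[1])
  if b[0]<.01: print(b[2].reshape(-1,3))
E
```

```text
(1, 1, 1, 1) 0.24604675448139993 [-4.011  -3.1782]
(1, 1, 1, -1) 0.13371184009652887 [2.2038 2.7825]
(1, 1, -1, 1) 0.2267771630411355 [2.8048 3.6419]
(1, 1, -1, -1) 0.113950861282175 [ 2.738  -2.9619]
(1, -1, 1, 1) 0.12736373318528288 [2.0508 2.8068]
(1, -1, 1, -1) 0.05669495334654546 [1.9812 2.4833]
(1, -1, -1, 1) 0.10928774923948867 [-3.6775 -2.916 ]
(1, -1, -1, -1) 0.03750447467752569 [2.5405 3.0479]
(-1, 1, 1, 1) 0.0987428371529345 [-0.2596  3.2074]
(-1, 1, 1, -1) 0.03841416006318688 [-0.3276  2.8853]
(-1, 1, -1, 1) 0.08477711556138051 [ 0.2676 -2.544 ]
(-1, 1, -1, -1) 0.023687408114234088 [ 0.2008 -2.8647]
(-1, -1, 1, 1) 0.03351759208125129 [-0.4801 -3.3729]
(-1, -1, 1, -1) 0.014673889758332177 [-0.5493  2.5872]
(-1, -1, -1, 1) 0.01984732663669357 [6.3484 3.4609]
(-1, -1, -1, -1) 5.0592957297867973e-17 [ 0.     -3.1416]
[[ 0. -0.  0.]
 [-0.  0. -0.]
 [-0.  0. -0.]
 [-0.  0. -0.]]
```

```bash
cat >> h.py <<'E'
def Rt(lean,yaw=0.,flip=False):
    # yaw: azimuth shift (deg, ccw from above) of the lean direction from +y ; lean from vertical deg
    s,c=np.sin(np.radians(lean)),np.cos(np.radians(lean))
    z=np.array([0,-s,-c]); x=np.array([1.,0,0])*(-1 if flip else 1); y=np.cross(z,x)
    return R.from_euler('z',yaw,degrees=True)*R.from_matrix(np.stack([x,y,z],1))
def goal(pos,Rg,P=None,Rc=None):
    o,r=obs()
    if P is None: P=o['position']; Rc=r
    d=Rc.inv().apply(np.asarray(pos,float)-P); w=(Rc.inv()*Rg).as_rotvec(degrees=True)
    print('t',np.round(d,1),'r',np.round(w,2),'|t|',np.linalg.norm(d).round(1),'|r|',np.linalg.norm(w).round(1)); return d,w
E
python3 -c "
from h import *
goal([350,560,330],Rt(30))
goal([350,560,330],Rt(30,flip=True))
"
python3 - <<'E'
from kin import *
np.set_printoptions(precision=1,suppress=True)
D=data()[1:]
def Rs(q):
    e=lambda a,t:R.from_euler(a,t).as_matrix()
    A=e('z',-q[0]); B=A@e('y',q[1]); C=B@e('z',-q[2]); Dm=C@e('y',q[3]); E=Dm@e('z',-q[4]); F=E@e('y',q[5]); G=F@e('z',-q[6]+np.pi); return A,B,C,Dm,E,F,G
E
```

```text
t [ 20.9  55.9 -44.6] r [-17.03   7.63  53.81] |t| 74.5 |r| 57.0
t [ 20.9  55.9 -44.6] r [  -9.04  -20.2  -124.49] |t| 74.5 |r| 126.4
```

jog_arm --deltas '[{"tx": 4, "ty": 10, "tz": -8, "rx": -3, "ry": 1.3, "rz": 9.5}, {"tx": 8, "ty": 20, "tz": -16, "rx": -6, "ry": 2.6, "rz": 19}, {"tx": 12, "ty": 30, "tz": -24, "rx": -9, "ry": 4, "rz": 28.5}]'

```text
t: 0.98
position: [316.9, 564.6, 311.6]
ee_rot: [0.186, 0.957, 0.204, -0.086]
wrist_force: [0.3, -0.7, -0.0]
finger_gap: 85.7
```

```bash
python3 -c "
from h import *
log()
goal([350,560,330],Rt(30))"
```

```text
0.975 [-1.311  0.685  0.277  1.058 -0.061  1.817 -0.641] [316.87  564.589 311.648] [ 0.186  0.957  0.204 -0.086] [ 0.303 -0.655 -0.019]
t [ 23.8  23.8 -17.9] r [-7.84  3.48 25.39] |t| 38.2 |r| 26.8
```

jog_arm --deltas '[{"tx": 7, "ty": 8, "tz": -11, "rx": -3, "ry": 1.3, "rz": 9}, {"tx": 14, "ty": 15, "tz": -21, "rx": -6, "ry": 2.6, "rz": 18}, {"tx": 20, "ty": 20, "tz": -26, "rx": -8, "ry": 3, "rz": 24}]'

```text
t: 1.35
position: [336.6, 565.4, 348.0]
ee_rot: [0.219, 0.975, 0.027, 0.017]
wrist_force: [1.4, 0.7, -1.0]
finger_gap: 85.5
```

```bash
python3 -c "
from h import *
log()
goal([350,560,330],Rt(30))"
cat >> kin.py <<'E'
def Rs(q):
    e=lambda a,t:R.from_euler(a,t).as_matrix()
    A=e('z',-q[0]); B=A@e('y',q[1]); C=B@e('z',-q[2]); Dm=C@e('y',q[3]); E=Dm@e('z',-q[4]); F=E@e('y',q[5]); G=F@e('z',-q[6]+np.pi); return A,B,C,Dm,E,F,G
E
python3 - <<'E'
from kin import *
np.set_printoptions(precision=1,suppress=True)
D=data()[1:]
# params: h(z world), cx,cy in A, [x,y,z] in C, [x,y,z] in E, [x,y] in F, z in G
M=[];y=[]
for t,q,x,w in D:
    A,B,C,Dm,E,F,G=Rs(q)
    M.append(np.column_stack([[0,0,1],A[:,0],A[:,1],C[:,0],C[:,1],C[:,2],Dm[:,0],E[:,1],E[:,2],F[:,0],G[:,2]])); y+=list(x)
M=np.vstack(M); y=np.array(y)
p0=np.array([330,0,0,0,0,430,0,0,430,0,290.])
for lam in (.1,.01,.001):
    S=np.vstack([M,lam*np.eye(11)]); p=np.linalg.lstsq(S,np.r_[y,lam*p0],rcond=None)[0]
    print(p,np.abs(M@p-y).max(), np.linalg.svd(M)[1])
E
```

```text
1.35 [-1.574  0.763  0.812  1.026 -0.209  1.852 -0.809] [336.631 565.45  347.999] [0.219 0.975 0.027 0.017] [ 1.449  0.651 -0.987]
t [12.6 -2.2 19.2] r [-4.73 -2.74  2.52] |t| 23.1 |r| 6.0
[313.4  33.5 -38.5  -5.3  -6.7 459.5   3.9  -2.7 444.1 -10.3 314. ] 2.805790319205414 [4.4 4.4 3.8 0.6 0.6 0.5 0.3 0.1 0.1 0.  0. ]
[292.8   8.  -30.6  -3.2 -16.5 524.9   4.5  -1.4 450.8  -1.9 349.1] 0.17234169323364767 [4.4 4.4 3.8 0.6 0.6 0.5 0.3 0.1 0.1 0.  0. ]
[284.1   0.1 -29.2  -0.  -18.8 533.5   0.1  -0.4 452.5  -0.  350.5] 0.0020803561051252473 [4.4 4.4 3.8 0.6 0.6 0.5 0.3 0.1 0.1 0.  0. ]
```

```bash
cat >> kin.py <<'E'
PR=np.array([284.1,0,-29.2,0,-18.8,533.5,0,0,452.5,0,350.5])
LO=np.array([-2.95,-0.29,-1.47,0.14,-1.03,0.13,-2.86]); HI=np.array([2.95,1.99,1.44,2.54,4.17,1.85,2.86])
def FK(q):
    A,B,C,Dm,E,F,G=Rs(q); p=PR
    s=np.array([0,0,p[0]]); sl=s+A[:,1]*p[2]; el=sl+C[:,1]*p[4]+C[:,2]*p[5]; w=el+E[:,2]*p[8]; t=w+G[:,2]*p[10]
    return t,G,[s,sl,el,w,t]
def wall(pts):
    # min horizontal clearance of links to wall corner region x300..380,y<310
    m=1e9
    for a,b in zip(pts[1:-1],pts[2:]):
        for k in np.linspace(0,1,25):
            x=a+(b-a)*k; dx=max(300-x[0],0,x[0]-380); dy=max(0,x[1]-310)
            m=min(m,np.hypot(dx,dy) if dx+dy>0 else -min(x[0]-300,380-x[0],310-x[1]))
    return m
def ik(pos,Rg,q0,w=0.002,extra=None):
    f=lambda q:np.r_[(FK(q)[0]-pos)/100,(Rg.inv()*R.from_matrix(FK(q)[1])).as_rotvec()*3, w*(q-q0)] 
    g=least_squares(f,np.clip(q0,LO+.02,HI-.02),bounds=(LO+.01,HI-.01),max_nfev=80); 
    e=f(g.x)[:6]; return g.x,np.linalg.norm(e[:3])*100,np.linalg.norm(e[3:])/3
E
python3 - <<'E'
from kin import *
from h import Rt
np.set_printoptions(precision=2,suppress=True)
rng=np.random.default_rng(0)
for t,q,x,w in data(): print(FK(q)[0]-x, end=' ')
print([p.round() for p in FK(data()[-1][1])[2]], wall(FK(data()[-1][1])[2]))
out=[]
for lean in (30,45,60):
  for yaw in (-30,0,):
    for flip in (0,1):
      Rg=Rt(lean,yaw,flip); pos=np.array([515,101,100])+18.7*Rg.as_matrix()[:,2]
      for k in range(14):
        q,ep,er=ik(pos,Rg,rng.uniform(LO,HI))
        if ep<2 and er<.02: out.append((wall(FK(q)[2]),lean,yaw,flip,q))
out.sort(key=lambda o:-o[0])
for o in out[:14]: print(o)
E
```

```text
[-0.36 -0.01 -0.03] [-0.36 -0.01 -0.03] [-0.36  0.01 -0.05] [-0.35  0.06  0.  ] [-0.34  0.05 -0.06] [-0.28  0.08 -0.12] [array([  0.,   0., 284.]), array([ 29.,   0., 284.]), array([ 41., 359., 679.]), array([320., 715., 665.]), array([336., 566., 348.])] 234.17992165235367
(np.float64(113.9220388759394), 60, -30, 0, array([-1.17,  1.42,  1.29,  1.49, -0.39,  1.65, -0.35]))
(np.float64(113.5381334049794), 60, -30, 0, array([-1.16,  1.41,  1.28,  1.49, -0.38,  1.64, -0.36]))
(np.float64(101.67634752176164), 60, -30, 0, array([-1.13,  1.3 ,  1.12,  1.48, -0.26,  1.61, -0.49]))
(np.float64(93.8902867770045), 60, -30, 0, array([-1.11,  1.26,  1.07,  1.48, -0.22,  1.6 , -0.54]))
(np.float64(63.233854150469284), 45, -30, 0, array([-1.13,  1.14,  1.11,  1.61, -0.35,  1.43, -0.47]))
(np.float64(61.59647338285962), 60, 0, 0, array([-1.13,  0.94,  0.62,  1.76,  0.36,  1.23, -0.81]))
(np.float64(59.913113236588664), 60, 0, 0, array([-1.13,  0.94,  0.61,  1.76,  0.37,  1.23, -0.81]))
(np.float64(58.93536336686778), 45, -30, 0, array([-1.12,  1.11,  1.08,  1.61, -0.32,  1.42, -0.51]))
(np.float64(51.89009010669003), 60, 0, 1, array([-1.1 ,  0.92,  0.57,  1.76,  0.4 ,  1.25,  2.3 ]))
(np.float64(44.3892727163652), 60, 0, 1, array([-1.08,  0.91,  0.53,  1.75,  0.42,  1.26,  2.28]))
(np.float64(41.705340967497264), 60, 0, 0, array([-1.07,  0.91,  0.52,  1.75,  0.43,  1.26, -0.87]))
(np.float64(25.78681112807554), 30, 0, 1, array([-1.37,  1.19,  1.43,  1.93, -0.73,  1.11, -2.84]))
(np.float64(25.14847646049771), 30, 0, 1, array([-1.37,  1.18,  1.42,  1.93, -0.72,  1.1 , -2.85]))
(np.float64(25.1484705467303), 30, 0, 1, array([-1.37,  1.18,  1.42,  1.93, -0.72,  1.1 , -2.85]))
```

```bash
cat >> h.py <<'E'
def chk():
    import kin
    log(); o,r=obs(); q=o['joint_positions']; P=kin.FK(q)[2]
    print('wall',round(kin.wall(P),1),'elbow',P[2].round(),'wrist',P[3].round(),'lim',(np.minimum(q-kin.LO,kin.HI-q)).round(2))
E
python3 - <<'E'
from kin import *
import h
from h import Rt
np.set_printoptions(precision=2,suppress=True)
q=np.array(data()[-1][1]); T0=FK(q); P0=T0[0]; R0=R.from_matrix(T0[1]); Rg=Rt(55,-30)
print(Rg.as_matrix())
from scipy.spatial.transform import Slerp
way=[(P0,R0),(np.array([450,480,340]),Rt(45,-20)),(np.array([590,330,300.]),Rg),(np.array([574,209,187]),Rg),(np.array([513,103,101])+18.7*Rg.as_matrix()[:,2],Rg)]
for (p,a),(p2,b) in zip(way,way[1:]):
    for k in (.5,1):
        q,ep,er=ik(p+(p2-p)*k,Slerp([0,1],R.concatenate([a,b]))(k),q,w=.05); print(q,round(ep,1),round(er,3),wall(FK(q)[2]))
h.goal(way[1][0],way[1][1])
E
```

```text
[[ 0.87 -0.29 -0.41]
 [-0.5  -0.5  -0.71]
 [-0.    0.82 -0.57]]
[-1.43  0.74  0.66  1.08 -0.09  1.84 -0.94] 23.5 0.126 175.72232224286034
[-1.35  0.78  0.72  1.11 -0.08  1.84 -0.99] 47.2 0.25 147.2555739396682
[-1.26  0.87  0.82  1.12 -0.08  1.84 -0.86] 49.0 0.259 119.22559552428841
[-1.16  0.97  0.92  1.09 -0.07  1.84 -0.75] 51.9 0.277 95.46312953892894
[-1.09  1.02  0.89  1.13 -0.08  1.84 -0.74] 30.1 0.159 79.81060898686516
[-1.01  1.08  0.85  1.15 -0.08  1.84 -0.73] 8.5 0.045 48.94569118857398
[-1.01  1.08  0.84  1.32 -0.07  1.71 -0.72] 0.0 0.0 50.11335856970255
[-1.02  1.08  0.83  1.52 -0.07  1.53 -0.72] 0.0 0.0 53.244556876037166
t [107.7  78.9  48.8] r [-19.68 -14.62  18.6 ] |t| 142.2 |r| 30.8
```

```bash
cat >> kin.py <<'E'
def jac(q):
    t,G,_=FK(q); J=np.zeros((6,7)); 
    for i in range(7):
        d=np.zeros(7); d[i]=1e-5; t2,G2,_=FK(q+d); J[:3,i]=(t2-t)/1e-5/1000; J[3:,i]=R.from_matrix(G2@G.T).as_rotvec()/1e-5
    return J
def track(q,pos,Rg,n=20,W=np.ones(7),null=None,kn=0):
    q=np.array(q,float); t0,G0,_=FK(q); rv=(Rg*R.from_matrix(G0).inv()).as_rotvec()
    Wi=np.diag(1/W)
    for k in range(1,n+1):
        pt=t0+(pos-t0)*k/n; Rk=R.from_rotvec(rv*k/n)*R.from_matrix(G0)
        for _ in range(2):
            t,G,_=FK(q); e=np.r_[(pt-t)/1000,(Rk*R.from_matrix(G).inv()).as_rotvec()]
            J=jac(q); Jp=Wi@J.T@np.linalg.inv(J@Wi@J.T+1e-6*np.eye(6)); dq=Jp@e
            if null is not None: dq+=(np.eye(7)-Jp@J)@(kn*(null-q))
            q=np.clip(q+dq,LO,HI)
    return q
E
python3 - <<'E'
from kin import *
np.set_printoptions(precision=3,suppress=True)
D=data()[1:]
Q0=np.array(D[0][1])
for a,b in zip(D,D[1:]):
    Rg=R.from_quat([b[3][1],b[3][2],b[3][3],b[3][0]])
    print(np.array(b[1]))
    print('  ',track(a[1],np.array(b[2]),Rg))
    print(' n',track(a[1],np.array(b[2]),Rg,null=Q0,kn=.05))
E
```

```text
[-1.328  0.505  0.072  1.375  0.027  1.445 -0.143]
   [-1.327  0.505  0.072  1.374  0.027  1.446 -0.143]
 n [-1.327  0.505  0.072  1.374  0.027  1.446 -0.143]
[-1.199  0.652  0.123  1.124 -0.147  1.765 -0.203]
   [-1.195  0.652  0.115  1.123 -0.143  1.765 -0.206]
 n [-1.188  0.652  0.101  1.123 -0.137  1.765 -0.211]
[-1.311  0.685  0.277  1.058 -0.061  1.817 -0.641]
   [-1.311  0.685  0.279  1.057 -0.061  1.817 -0.64 ]
 n [-1.297  0.683  0.25   1.056 -0.047  1.818 -0.651]
[-1.574  0.763  0.812  1.026 -0.209  1.852 -0.809]
   [-1.403  0.687  0.403  1.007  0.007  1.85  -0.981]
 n [-1.391  0.684  0.377  1.006  0.02   1.85  -0.991]
```

```bash
cat > plan.py <<'E'
from kin import *
from h import Rt
import sys
np.set_printoptions(precision=2,suppress=True)
rng=np.random.default_rng(int(sys.argv[1]))
q0=np.array(data()[-1][1]); C=np.array([513,103,101.])
def seg(q,pos,Rg):
    # sub-steps, returns qs
    qs=[];t0,G0,_=FK(q); rv=(Rg*R.from_matrix(G0).inv()).as_rotvec(); m=1e9; lm=1e9
    for k in range(1,5):
        q=track(q,t0+(pos-t0)*k/4,R.from_rotvec(rv*k/4)*R.from_matrix(G0),n=3); 
        m=min(m,wall(FK(q)[2])); lm=min(lm,np.min(np.minimum(q-LO,HI-q)))
    return q,m,lm
import time; t=time.time(); best=[]
while time.time()-t<200:
    wp=[(np.array([rng.uniform(350,700),rng.uniform(330,620),rng.uniform(200,450)]),rng.uniform(0,50),rng.uniform(-70,30)) for _ in range(2)]
    L,Y=rng.choice([45,50,55,60]),rng.choice([-45,-30,-15,0])
    Rg=Rt(L,Y); z=Rg.as_matrix()[:,2]
    wp+=[(C+z*(18.7-130),L,Y),(C+z*18.7,L,Y)]
    q=q0;M=[];ok=True
    for i,(p,l,y) in enumerate(wp):
        q,m,lm=seg(q,p,Rt(l,y)); M.append(m)
        if (m<70) or (lm<(0.03 if i else -.01)) : ok=False;break
    if ok and np.linalg.norm(FK(q)[0]-wp[-1][0])<2: best.append((min(M),wp,q))
best.sort(key=lambda b:-b[0])
print(len(best))
for b in best[:4]: print(b)
E
for i in 1 2 3 4; do python3 plan.py $i & done; wait
```

```text
16
(np.float64(95.14904089562296), [(array([381.85, 520.6 , 350.09]), 4.848667823594316, -11.265752245400158), (array([363.15, 571.85, 247.63]), 0.5918295467287782, -1.4960573179622543), (array([513.  , 199.39, 156.65]), np.int64(60), np.int64(0)), (array([513.  ,  86.81,  91.65]), np.int64(60), np.int64(0))], array([-1.29,  1.06,  0.88,  1.77,  0.14,  1.16, -0.59]))
(np.float64(94.33424038966433), [(array([468.49, 537.8 , 247.11]), 7.424975370085174, -58.20342646591827), (array([461.12, 540.  , 205.13]), 10.946019100899612, -33.01533908857571), (array([513.  , 199.39, 156.65]), np.int64(60), np.int64(0)), (array([513.  ,  86.81,  91.65]), np.int64(60), np.int64(0))], array([-1.28,  1.06,  0.87,  1.77,  0.15,  1.17, -0.6 ]))
(np.float64(91.20439887832747), [(array([589.59, 434.19, 232.44]), 28.13585623175829, 8.153667774431142), (array([456.22, 389.46, 396.36]), 34.272493718089564, 18.741169570962683), (array([537.95, 196.1 , 156.65]), np.int64(60), np.int64(-15)), (array([508.81,  87.36,  91.65]), np.int64(60), np.int64(-15))], array([-1.17,  1.11,  0.88,  1.62,  0.03,  1.39, -0.62]
[... 4082 characters left out ...]
 [(array([453.48, 438.21, 205.96]), 11.90245646831794, -54.30163754302801), (array([507.91, 536.94, 370.38]), 0.6082128334200021, -12.002935163693387), (array([513.  , 194.17, 164.84]), np.int64(55), np.int64(0)), (array([513.  ,  87.68,  90.27]), np.int64(55), np.int64(0))], array([-1.28,  1.01,  0.89,  1.8 ,  0.11,  1.12, -0.55]))
(np.float64(79.33707926821555), [(array([454.91, 344.93, 287.77]), 24.148461576470222, 16.23787725029409), (array([413.41, 584.43, 233.54]), 15.986659396849445, -26.965663384921413), (array([513.  , 199.39, 156.65]), np.int64(60), np.int64(0)), (array([513.  ,  86.81,  91.65]), np.int64(60), np.int64(0))], array([-1.28,  1.05,  0.86,  1.77,  0.16,  1.17, -0.61]))
```

```bash
cat > sim.py <<'E'
from kin import *
from h import Rt
import h
np.set_printoptions(precision=2,suppress=True)
def sim(q,wps,pr=True):
    for p,Rg in wps:
        p=np.array(p,float); t0,G0,_=FK(q); rv=(Rg*R.from_matrix(G0).inv()).as_rotvec(); m=1e9;lm=1e9
        for k in range(1,9):
            q=track(q,t0+(p-t0)*k/8,R.from_rotvec(rv*k/8)*R.from_matrix(G0),n=3); m=min(m,wall(FK(q)[2])); l=np.minimum(q-LO,HI-q); lm=min(lm,l.min())
        if pr: print(p,'q',q,'wall',round(m),round(wall(FK(q)[2])),'lim',round(lm,2),'err',np.linalg.norm(FK(q)[0]-p).round(1))
    return q
HUB=np.array([539.5,81.1])
def grip(phi,r=34.5): return HUB+r*np.array([np.cos(np.radians(phi)),np.sin(np.radians(phi))])
E
python3 - <<'E'
from sim import *
q0=np.array(data()[-1][1])
for L,Y in ((60,0),(55,0),(60,-15),(55,-10)):
    Rg=Rt(L,Y); z=Rg.as_matrix()[:,2]; print(L,Y)
    w=[([450,540,240],Rt(5,0)),(np.r_[grip(141),101]+z*(18.7-130),Rg),(np.r_[grip(141),101]+z*18.7,Rg)]+[(np.r_[grip(f),101]+z*18.7,Rg) for f in (90,38)]
    q=sim(q0,w)
    h.goal(w[0][0],w[0][1]); 
E
```

```text
60 0
[450. 540. 240.] q [-1.4   0.68  0.76  1.34 -0.39  1.36 -0.65] wall 122 122 lim 0.06 err 0.0
[512.69 199.2  156.65] q [-1.36  1.03  0.9   1.56  0.12  1.44 -0.57] wall 110 133 lim 0.36 err 0.0
[512.69  86.62  91.65] q [-1.29  1.07  0.89  1.77  0.13  1.16 -0.58] wall 95 95 lim 0.44 err 0.0
[539.5   99.41  91.65] q [-1.26  1.09  0.88  1.69  0.13  1.2  -0.57] wall 97 105 lim 0.55 err 0.0
[566.69  86.15  91.65] q [-1.21  1.1   0.89  1.65  0.14  1.2  -0.54] wall 97 97 lim 0.55 err 0.0
t [109.2 -18.  113.6] r [20.26 -2.14  3.07] |t| 158.6 |r| 20.6
55 0
[450. 540. 240.] q [-1.4   0.68  0.76  1.34 -0.39  1.36 -0.65] wall 122 122 lim 0.06 err 0.0
[512.69 193.98 164.84] q [-1.35  0.96  0.91  1.59  0.1   1.4  -0.55] wall 110 130 lim 0.39 err 0.0
[512.69  87.49  90.27] q [-1.28  1.01  0.89  1.8   0.11  1.12 -0.56] wall 79 79 lim 0.49 err 0.0
[539.5  100.28  90.27] q [-1.24  1.03  0.88  1.72  0.1   1.16 -0.54] wall 80 89 lim 0.55 err 0.0
[566.69  87.02  90.27] q [-1.19  1.05  0.88  1.68  0.11  1.15 -0.51] wall 81 81 lim 0.56 err 0.0
t [109.2 -18.  113.6] r [20.26 -2.14  3.07] |t| 158.6 |r| 20
[... 407 characters left out ...]
.7   91.65] q [-1.09  1.16  0.89  1.48  0.03  1.44 -0.58] wall 82 82 lim 0.41 err 0.0
t [109.2 -18.  113.6] r [20.26 -2.14  3.07] |t| 158.6 |r| 20.6
55 -10
[450. 540. 240.] q [-1.4   0.68  0.76  1.34 -0.39  1.36 -0.65] wall 122 122 lim 0.06 err 0.0
[528.52 192.6  164.84] q [-1.24  1.02  0.9   1.46  0.03  1.55 -0.58] wall 117 118 lim 0.3 err 0.0
[510.03  87.73  90.27] q [-1.2   1.04  0.89  1.7   0.03  1.26 -0.59] wall 79 79 lim 0.34 err 0.0
[536.84 100.51  90.27] q [-1.17  1.07  0.88  1.61  0.03  1.31 -0.57] wall 80 87 lim 0.54 err 0.0
[564.03  87.25  90.27] q [-1.12  1.09  0.88  1.57  0.03  1.31 -0.55] wall 79 79 lim 0.54 err 0.0
t [109.2 -18.  113.6] r [20.26 -2.14  3.07] |t| 158.6 |r| 20.6
```

jog_arm --deltas '[{"tx": 27, "ty": -4.5, "tz": 28.5, "rx": 5, "ry": -0.5, "rz": 0.8}, {"tx": 54, "ty": -9, "tz": 57, "rx": 10, "ry": -1, "rz": 1.5}, {"tx": 82, "ty": -13.5, "tz": 85, "rx": 15, "ry": -1.6, "rz": 2.3}, {"tx": 109, "ty": -18, "tz": 114, "rx": 20.3, "ry": -2.1, "rz": 3.1}, {"tx": 109, "ty": -18, "tz": 114, "rx": 20.3, "ry": -2.1, "rz": 3.1}]' --claw 60 --force 60

```text
t: 1.98
position: [452.7, 537.2, 241.6]
ee_rot: [0.042, 0.999, -0.002, 0.0]
wrist_force: [-0.4, 0.2, 0.8]
finger_gap: 59.9
```

```bash
python3 -c "
from h import *
chk()
goal([512.7,199,158],Rt(60))"
```

```text
1.975 [-1.393  0.673  0.756  1.339 -0.389  1.356 -0.649] [452.688 537.231 241.607] [ 0.042  0.999 -0.002  0.   ] [-0.374  0.224  0.768]
wall 118.1 elbow [ 99. 310. 709.] wrist [452. 567. 591.] lim [1.56 0.96 0.68 1.2  0.64 0.49 2.21]
t [ 61.1 329.8 111.8] r [-55.17   0.06  -0.21] |t| 353.5 |r| 55.2
```

jog_arm --deltas '[{"tx": 8, "ty": 41, "tz": 14, "rx": -7, "ry": 0, "rz": 0}, {"tx": 15, "ty": 82, "tz": 28, "rx": -14, "ry": 0, "rz": 0}, {"tx": 23, "ty": 124, "tz": 42, "rx": -21, "ry": 0, "rz": 0}, {"tx": 31, "ty": 165, "tz": 56, "rx": -27.5, "ry": 0, "rz": -0.1}, {"tx": 38, "ty": 206, "tz": 70, "rx": -34.5, "ry": 0, "rz": -0.1}, {"tx": 46, "ty": 247, "tz": 84, "rx": -41.4, "ry": 0, "rz": -0.2}, {"tx": 53, "ty": 288, "tz": 98, "rx": -48.3, "ry": 0, "rz": -0.2}, {"tx": 61, "ty": 330, "tz": 112, "rx": -55.2, "ry": 0, "rz": -0.2}, {"tx": 61, "ty": 330, "tz": 112, "rx": -55.2, "ry": 0, "rz": -0.2}]'

```text
t: 3.1
position: [511.1, 202.7, 156.4]
ee_rot: [0.502, 0.865, 0.003, -0.0]
wrist_force: [0.0, 0.4, -0.2]
finger_gap: 60.1
```

```bash
python3 -c "
from h import *
chk()
for n in ('side','top'): cv2.imwrite(f'pics/{n}1.png',imaging.camera(n))
crop(cv2.imread('pics/side1.png'),300,145,460,305,4,'pics/sidec1.png')
crop(cv2.imread('pics/top1.png'),185,115,335,275,4,'pics/topc1.png')
"
```

```text
3.1 [-1.362  1.033  0.895  1.556  0.122  1.448 -0.572] [511.139 202.662 156.368] [ 0.502  0.865  0.003 -0.   ] [ 0.017  0.449 -0.208]
wall 130.5 elbow [133. 433. 570.] wrist [510. 507. 330.] lim [1.59 0.96 0.55 0.98 1.15 0.4  2.29]
```

View pics/sidec1.png

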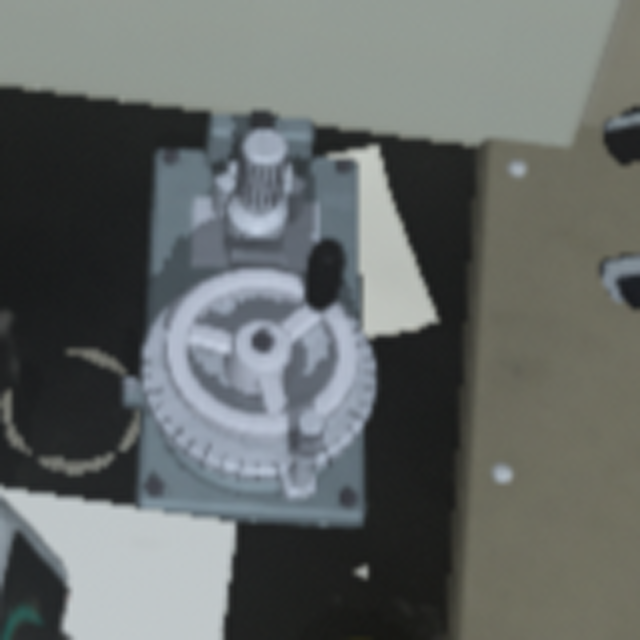

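View pics/topc1.png

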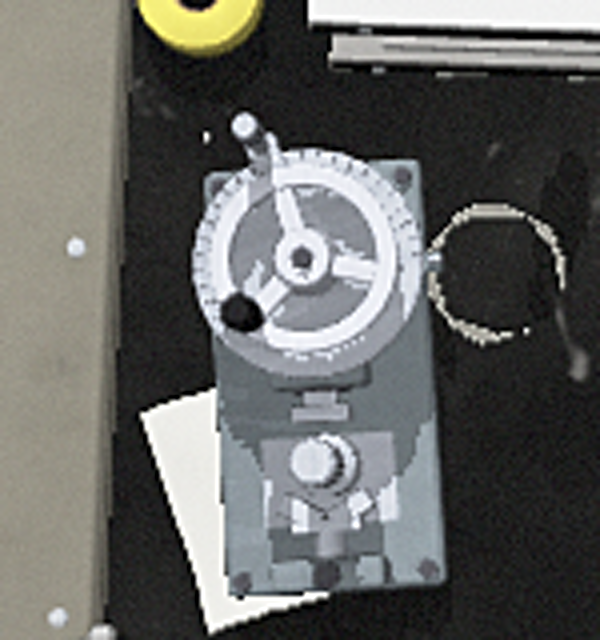

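```bash
python3 -c "
from h import *
chk(); goal([512.7,86.6,91.7],Rt(60))"
```

```text
3.2 [-1.363  1.029  0.896  1.552  0.121  1.448 -0.572] [512.377 205.398 158.167] [0.499 0.867 0.003 0.002] [ 0.572  0.278 -0.33 ]
wall 131.3 elbow [133. 431. 572.] wrist [510. 508. 334.] lim [1.59 0.96 0.54 0.99 1.15 0.4  2.29]
t [ -0.6   2.2 136.1] r [-0.15 -0.39  0.22] |t| 136.1 |r| 0.5
```

jog_arm --deltas '[{"tx": 0, "ty": 1, "tz": 34, "rx": 0, "ry": 0, "rz": 0}, {"tx": 0, "ty": 2, "tz": 68, "rx": 0, "ry": 0, "rz": 0}, {"tx": 0, "ty": 2, "tz": 102, "rx": 0, "ry": 0, "rz": 0}, {"tx": 0, "ty": 2, "tz": 136, "rx": 0, "ry": 0, "rz": 0}, {"tx": 0, "ty": 2, "tz": 136, "rx": 0, "ry": 0, "rz": 0}]'

```text
t: 3.82
position: [512.9, 85.0, 92.1]
ee_rot: [0.498, 0.867, 0.002, 0.001]
wrist_force: [1.0, -0.2, 0.1]
finger_gap: 59.6
```

```bash
python3 -c "
from h import *
for n in ('side','top'): cv2.imwrite(f'pics/{n}2.png',imaging.camera(n))
chk()
crop(cv2.imread('pics/side2.png'),300,145,460,305,4,'pics/sidec2.png')
crop(cv2.imread('pics/top2.png'),185,115,335,275,4,'pics/topc2.png')
"
```

```text
3.925 [-1.293  1.059  0.886  1.775  0.141  1.156 -0.586] [514.018  87.439  92.36 ] [0.498 0.867 0.003 0.003] [-0.083  0.629 -0.469]
wall 94.4 elbow [165. 429. 558.] wrist [511. 390. 269.] lim [1.66 0.93 0.55 0.77 1.17 0.69 2.27]
```

View pics/sidec2.png

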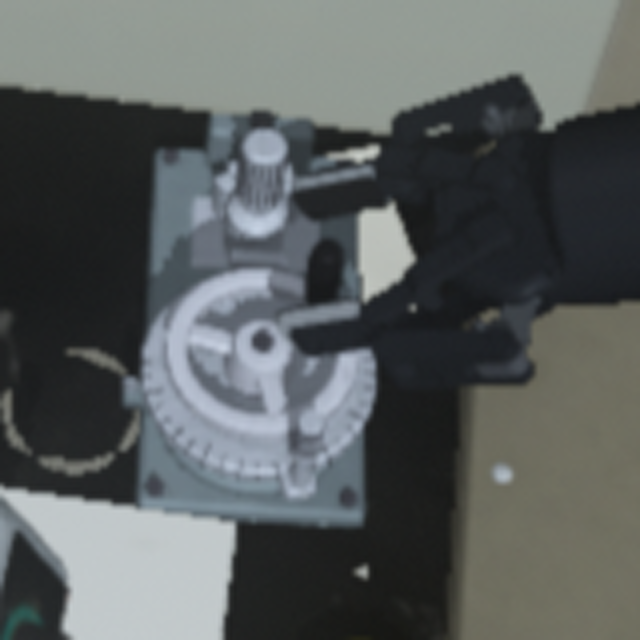

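View pics/topc2.png

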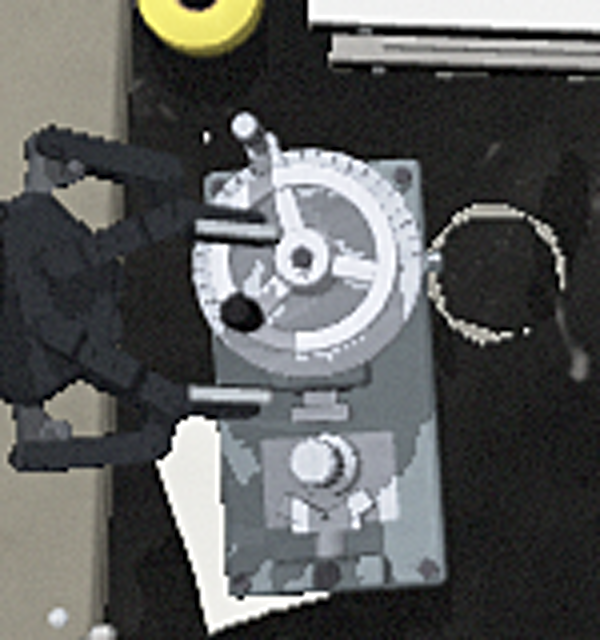

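jog_arm --deltas '[{"tx": 0, "ty": 0, "tz": 0, "rx": 0, "ry": 0, "rz": 0}, {"tx": 0, "ty": 0, "tz": 0, "rx": 0, "ry": 0, "rz": 0}, {"tx": 0, "ty": 0, "tz": 0, "rx": 0, "ry": 0, "rz": 0}, {"tx": 0, "ty": 0, "tz": 0, "rx": 0, "ry": 0, "rz": 0}, {"tx": 0, "ty": 0, "tz": 0, "rx": 0, "ry": 0, "rz": 0}, {"tx": 0, "ty": 0, "tz": 0, "rx": 0, "ry": 0, "rz": 0}]' --claw 8 --force 70

```text
t: 4.68
position: [514.4, 86.4, 92.2]
ee_rot: [0.498, 0.867, 0.003, 0.003]
wrist_force: [3.7, 3.5, 2.9]
finger_gap: 13.5
```

```bash
python3 -c "
from h import *
for n in ('side','top'): cv2.imwrite(f'pics/{n}3.png',imaging.camera(n))
o,_=obs();print(o['wrist_force'],o['torque'],o['position'],o['finger_gap'],o['t'])
crop(cv2.imread('pics/side3.png'),340,165,440,265,4,'pics/sidec3.png')
crop(cv2.imread('pics/top3.png'),185,115,335,275,4,'pics/topc3.png')
"
```

```text
[4.45942419 4.06670939 3.37837938] [ 0.71814697 -0.41758614  0.70810308] [514.38120555  86.4193553   92.17755191] 13.34852579869885 4.775
```

View pics/topc3.png

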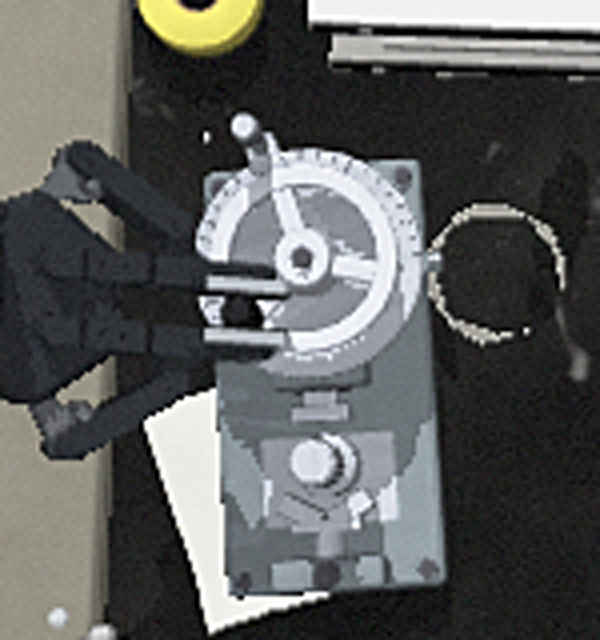

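View pics/sidec3.png

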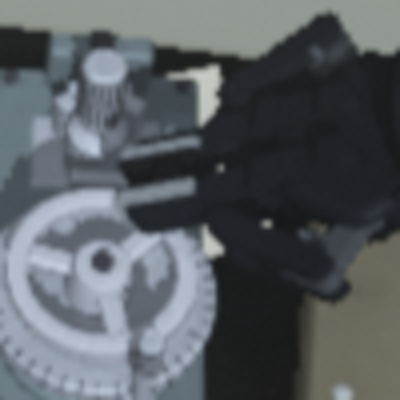

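```bash
cat > crank.py <<'E'
from h import *
import sys
TC0=np.array([514.38,86.42]); PH0=139.0; C0=TC0-34.5*np.array([np.cos(np.radians(PH0)),np.sin(np.radians(PH0))])
C=C0; r0=R.from_quat([0.867,.003,.003,.498])
# commanded start (tool at cmd settle before closing): 514.0,87.4
def cmd(a0,angs,C=C,extra=0):
    # relative rows from commanded angle a0 to angs
    for a in angs:
        d=34.5*np.array([np.cos(np.radians(a))-np.cos(np.radians(a0)),np.sin(np.radians(a))-np.sin(np.radians(a0)),0])
        print(a,np.round(r0.inv().apply(d),1))
def show():
    o,_=obs(); p=o['position'][:2]-C; ph=np.degrees(np.arctan2(p[1],p[0])); F=o['wrist_force']
    t=np.array([np.sin(np.radians(ph)),-np.cos(np.radians(ph)),0]); n=np.array([np.cos(np.radians(ph)),np.sin(np.radians(ph)),0])
    print('t',round(o['t'],3),'phi',round(ph,2),'r',round(np.linalg.norm(p),2),'Ft',round(-F@t,2),'Fr',round(F@n,2),'Fz',round(F[2],2),o['position'].round(2),'gap',round(o['finger_gap'],1))
    open('crank.log','a').write(' '.join(map(str,[o['t'],*o['position'],*F]))+'\n')
E
python3 -c "
from crank import *
show(); cmd(139,[136,133,130,127])"
```

```text
t 4.775 phi 139.0 r 34.5 Ft -5.99 Fr -0.7 Fz 3.38 [514.38  86.42  92.18] gap 13.3
136 [ 1.2 -0.7 -1.1]
133 [ 2.5 -1.3 -2.2]
130 [ 3.9 -1.9 -3.2]
127 [ 5.3 -2.5 -4.2]
```

jog_arm --deltas '[{"tx": 1.2, "ty": -0.7, "tz": -1.1, "rx": 0, "ry": 0, "rz": 0}, {"tx": 2.5, "ty": -1.3, "tz": -2.2, "rx": 0, "ry": 0, "rz": 0}, {"tx": 3.9, "ty": -1.9, "tz": -3.2, "rx": 0, "ry": 0, "rz": 0}, {"tx": 5.3, "ty": -2.5, "tz": -4.2, "rx": 0, "ry": 0, "rz": 0}]'

```text
t: 5.28
position: [515.2, 87.4, 92.3]
ee_rot: [0.501, 0.865, 0.001, -0.002]
wrist_force: [-7.3, -5.6, 4.4]
finger_gap: 13.3
```

```bash
python3 -c "
from crank import *
show(); cmd(127,[124,121,118,115])"
```

```text
t 5.275 phi 136.81 r 34.56 Ft 9.06 Fr 1.52 Fz 4.41 [515.22  87.44  92.32] gap 13.3
124 [ 1.5 -0.5 -0.9]
121 [ 3.  -1.  -1.7]
118 [ 4.6 -1.5 -2.5]
115 [ 6.2 -1.9 -3.2]
```

jog_arm --deltas '[{"tx": 1.5, "ty": -0.5, "tz": -0.9, "rx": 0, "ry": 0, "rz": 0}, {"tx": 3.0, "ty": -1.0, "tz": -1.7, "rx": 0, "ry": 0, "rz": 0}, {"tx": 4.6, "ty": -1.5, "tz": -2.5, "rx": 0, "ry": 0, "rz": 0}, {"tx": 6.2, "ty": -1.9, "tz": -3.2, "rx": 0, "ry": 0, "rz": 0}]'

```text
t: 5.78
position: [520.5, 92.2, 92.2]
ee_rot: [0.501, 0.866, 0.001, -0.003]
wrist_force: [-13.8, -0.2, 8.0]
finger_gap: 13.5
```

```bash
python3 -c "
from crank import *
show(); cmd(115,[112,109,106,103])"
```

```text
t 5.775 phi 125.01 r 34.65 Ft 11.43 Fr 7.7 Fz 7.97 [520.54  92.17  92.25] gap 13.5
112 [ 1.7 -0.4 -0.6]
109 [ 3.4 -0.7 -1.1]
106 [ 5.1 -0.9 -1.6]
103 [ 6.8 -1.2 -2. ]
```

jog_arm --deltas '[{"tx": 1.5, "ty": -0.1, "tz": -1.2, "rx": 0, "ry": 0, "rz": 0}, {"tx": 3.0, "ty": -0.1, "tz": -2.4, "rx": 0, "ry": 0, "rz": 0}, {"tx": 4.6, "ty": -0.1, "tz": -3.4, "rx": 0, "ry": 0, "rz": 0}, {"tx": 6.3, "ty": -0.2, "tz": -4.2, "rx": 0, "ry": 0, "rz": 0}]'

```text
t: 6.28
position: [527.0, 96.2, 92.4]
ee_rot: [0.5, 0.866, 0.001, -0.002]
wrist_force: [-8.3, -5.6, -3.8]
finger_gap: 13.3
```

```bash
python3 -c "
from crank import *
show(); cmd(103,[100,97,94,91])"
```

```text
t 6.275 phi 112.4 r 35.09 Ft 9.79 Fr -2.04 Fz -3.82 [527.04  96.23  92.38] gap 13.3
100 [ 1.8 -0.2 -0.3]
97 [ 3.6 -0.3 -0.5]
94 [ 5.4 -0.4 -0.6]
91 [ 7.2 -0.4 -0.7]
```

jog_arm --deltas '[{"tx": 1.8, "ty": -0.4, "tz": 0.0, "rx": 0, "ry": 0, "rz": 0}, {"tx": 3.6, "ty": -0.6, "tz": 0.0, "rx": 0, "ry": 0, "rz": 0}]'

```text
t: 6.52
position: [530.8, 97.5, 92.3]
ee_rot: [0.5, 0.866, 0.002, -0.002]
wrist_force: [-10.9, 2.2, 4.0]
finger_gap: 13.2
```

```bash
python3 -c "
from crank import *
show(); 
L=np.loadtxt('crank.log')[:,1:3]
g=lambda c:np.hypot(*(L-c).T)-34.5
from scipy.optimize import least_squares
f=least_squares(g,C);print(f.x,f.fun, C)
cmd(97,[94,91,88,85,82,79])"
```

```text
t 6.525 phi 106.0 r 35.04 Ft 9.82 Fr 5.13 Fz 3.97 [530.76  97.46  92.28] gap 13.2
[541.12493465  64.61222715] [ 0.00764965  0.03215998 -0.10203283  0.11348379 -0.05035884] [540.41748052  63.7859635 ]
94 [ 1.8 -0.1 -0.1]
91 [ 3.6 -0.1 -0.2]
88 [ 5.4 -0.1 -0.2]
85 [ 7.2 -0.  -0. ]
82 [9.  0.1 0.1]
79 [10.8  0.2  0.4]
```

```bash
sed -i 's/^C=C0;/C=np.array([541.1,64.6]);/' crank.py
```

jog_arm --deltas '[{"tx": 1.8, "ty": -0.2, "tz": -0.6, "rx": 0, "ry": 0, "rz": 0}, {"tx": 3.6, "ty": -0.2, "tz": -0.8, "rx": 0, "ry": 0, "rz": 0}]'

```text
t: 6.78
position: [534.3, 98.4, 92.3]
ee_rot: [0.499, 0.866, 0.002, -0.002]
wrist_force: [-11.7, 0.8, 1.7]
finger_gap: 13.4
```

```bash
python3 -c "
from crank import *
show(); 
cmd(91,[88,85,82,79])"
```

```text
t 6.775 phi 101.37 r 34.51 Ft 11.34 Fr 3.12 Fz 1.67 [534.3   98.44  92.31] gap 13.4
88 [1.8 0.  0. ]
85 [3.6 0.1 0.1]
82 [5.4 0.2 0.3]
79 [7.2 0.3 0.6]
```

jog_arm --deltas '[{"tx": 1.8, "ty": 0, "tz": -0.2, "rx": 0, "ry": 0, "rz": 0}]'

```text
t: 6.9
position: [536.1, 98.8, 92.3]
ee_rot: [0.499, 0.866, 0.002, -0.002]
wrist_force: [-10.3, 1.0, 1.0]
finger_gap: 12.9
```

```bash
python3 -c "
from crank import *
show()"
```

```text
t 6.9 phi 98.25 r 34.52 Ft 10.05 Fr 2.46 Fz 1.04 [536.14  98.76  92.32] gap 12.9
```

jog_arm --deltas '[{"tx": 1.8, "ty": 0.1, "tz": 0, "rx": 0, "ry": 0, "rz": 0}]'

```text
t: 7.02
position: [538.0, 99.0, 92.3]
ee_rot: [0.499, 0.867, 0.002, -0.002]
wrist_force: [-10.6, 2.7, 1.3]
finger_gap: 13.2
```

```bash
python3 -c "
from crank import *
show()"
```

```text
t 7.025 phi 95.08 r 34.54 Ft 10.3 Fr 3.61 Fz 1.32 [538.04  99.    92.3 ] gap 13.2
```

jog_arm --deltas '[{"tx": 1.8, "ty": 0.1, "tz": 0.1, "rx": 0, "ry": 0, "rz": 0}]'

```text
t: 7.15
position: [540.0, 99.1, 92.3]
ee_rot: [0.499, 0.867, 0.002, -0.002]
wrist_force: [-11.2, 3.4, 1.2]
finger_gap: 13.0
```

```bash
python3 -c "
from crank import *
show();cmd(82,[79,76,73,70])"
```

```text
t 7.15 phi 91.89 r 34.53 Ft 11.09 Fr 3.78 Fz 1.24 [539.96  99.12  92.29] gap 13.0
79 [1.8 0.2 0.3]
76 [3.5 0.4 0.6]
73 [5.3 0.6 1.1]
70 [7.  0.9 1.6]
```

jog_arm --deltas '[{"tx": 1.8, "ty": 0.1, "tz": 0.1, "rx": 0, "ry": 0, "rz": 0}]'

```text
t: 7.28
position: [541.9, 99.1, 92.3]
ee_rot: [0.499, 0.867, 0.002, -0.002]
wrist_force: [-9.8, 3.8, 0.7]
finger_gap: 13.3
```

```bash
python3 -c "
from crank import *
show()"
```

```text
t 7.275 phi 88.75 r 34.54 Ft 9.87 Fr 3.6 Fz 0.69 [541.85  99.13  92.3 ] gap 13.3
```

jog_arm --deltas '[{"tx": 1.8, "ty": 0.2, "tz": 0.3, "rx": 0, "ry": 0, "rz": 0}]'

```text
t: 7.4
position: [543.8, 99.1, 92.3]
ee_rot: [0.499, 0.867, 0.002, -0.001]
wrist_force: [-9.8, 3.4, 1.8]
finger_gap: 13.1
```

```bash
python3 -c "
from crank import *
show()"
```

```text
t 7.4 phi 85.49 r 34.56 Ft 10.04 Fr 2.66 Fz 1.79 [543.82  99.05  92.27] gap 13.1
```

jog_arm --deltas '[{"tx": 1.75, "ty": 0.2, "tz": 0.3, "rx": 0, "ry": 0, "rz": 0}]'

```text
t: 7.52
position: [545.7, 98.9, 92.3]
ee_rot: [0.499, 0.867, 0.002, -0.001]
wrist_force: [-10.1, 4.7, 0.7]
finger_gap: 13.5
```

```bash
python3 -c "
from crank import *
show();cmd(73,[70,67,64,61])"
```

```text
t 7.525 phi 82.38 r 34.56 Ft 10.64 Fr 3.37 Fz 0.72 [545.68  98.85  92.28] gap 13.5
70 [1.7 0.3 0.5]
67 [3.4 0.6 1.1]
64 [5.  1.  1.8]
61 [6.6 1.4 2.5]
```

jog_arm --deltas '[{"tx": 1.7, "ty": 0.3, "tz": 0.5, "rx": 0, "ry": 0, "rz": 0}]'

```text
t: 7.65
position: [547.5, 98.5, 92.3]
ee_rot: [0.499, 0.867, 0.003, -0.001]
wrist_force: [-9.1, 5.5, 1.3]
finger_gap: 13.4
```

```bash
python3 -c "
from crank import *
show()"
```

```text
t 7.65 phi 79.23 r 34.52 Ft 9.94 Fr 3.72 Fz 1.32 [547.55  98.51  92.28] gap 13.4
```

jog_arm --deltas '[{"tx": 1.7, "ty": 0.3, "tz": 0.5, "rx": 0, "ry": 0, "rz": 0}]'

```text
t: 7.78
position: [549.3, 98.2, 92.3]
ee_rot: [0.498, 0.867, 0.003, -0.001]
wrist_force: [-9.3, 6.0, 1.9]
finger_gap: 13.3
```

```bash
python3 -c "
from crank import *
show()"
```

```text
t 7.775 phi 76.35 r 34.55 Ft 10.4 Fr 3.63 Fz 1.93 [549.26  98.18  92.25] gap 13.3
```

jog_arm --deltas '[{"tx": 1.6, "ty": 0.4, "tz": 0.6, "rx": 0, "ry": 0, "rz": 0}]'

```text
t: 7.9
position: [550.8, 97.7, 92.2]
ee_rot: [0.498, 0.867, 0.003, -0.001]
wrist_force: [-10.3, 7.8, 3.3]
finger_gap: 13.3
```

```bash
python3 -c "
from crank import *
show();cmd(64,[61,58,55,52])"
```

```text
t 7.9 phi 73.63 r 34.5 Ft 12.11 Fr 4.54 Fz 3.35 [550.82  97.71  92.25] gap 13.3
61 [1.6 0.4 0.7]
58 [3.1 0.9 1.5]
55 [4.6 1.4 2.4]
52 [6.1 1.9 3.4]
```

jog_arm --deltas '[{"tx": 1.6, "ty": 0.5, "tz": 0.6, "rx": 0, "ry": 0, "rz": 0}]'

```text
t: 8.02
position: [552.4, 97.2, 92.3]
ee_rot: [0.498, 0.867, 0.003, -0.001]
wrist_force: [-10.9, 8.7, 2.5]
finger_gap: 13.2
```

```bash
python3 -c "
from crank import *
show()"
```

```text
t 8.025 phi 70.94 r 34.53 Ft 13.12 Fr 4.62 Fz 2.48 [552.38  97.24  92.26] gap 13.2
```

jog_arm --deltas '[{"tx": 1.5, "ty": 0.5, "tz": 0.7, "rx": 0, "ry": 0, "rz": 0}]'

```text
t: 8.15
position: [553.9, 96.7, 92.3]
ee_rot: [0.498, 0.867, 0.003, -0.001]
wrist_force: [-10.7, 8.9, 2.9]
finger_gap: 13.0
```

```bash
python3 -c "
from crank import *
show()"
```

```text
t 8.15 phi 68.32 r 34.51 Ft 13.24 Fr 4.26 Fz 2.86 [553.85  96.67  92.25] gap 13.0
```

```bash
cat > knee.py <<'E'
from crank import *
from scipy.optimize import least_squares
L=np.loadtxt('crank.log')[2:]
f=least_squares(lambda c:np.hypot(*(L[:,1:3]-c).T)-34.5,C); c=f.x
p=L[:,1:3]-c; ph=np.unwrap(np.arctan2(p[:,1],p[:,0])); F=L[:,4:]
Ft=-(F[:,0]*np.sin(ph)-F[:,1]*np.cos(ph)); d=np.degrees(ph)
print('c',c,'resid',np.abs(f.fun).max())
for lo in (0,2,4):
    g=least_squares(lambda x:x[0]+20*np.maximum(0,x[1]-ph[lo:])-Ft[lo:],[10.3,1.35])
    s=np.sqrt(np.diag(np.linalg.inv(g.jac.T@g.jac))*2*g.cost/(len(ph)-lo-2))
    print('base',g.x[0],'knee',np.degrees(g.x[1]),'sd',s[0],np.degrees(s[1]),'target',np.degrees(g.x[1]-.2),'now',d[-1],'jaw N now',80*(g.x[1]-ph[-1]))
    g=least_squares(lambda x:x[0]+x[2]*np.maximum(0,x[1]-ph[lo:])-Ft[lo:],[10.3,1.35,20]); print('free slope',g.x)
print(np.c_[d,Ft].round(1).tolist())
E
python3 knee.py
```

```text
c [541.15983752  64.62565781] resid 0.11543241926315773
base 10.358151816081948 knee 77.6997997706539 sd 0.1714816401955922 0.9513184058236633 target 66.24064386803742 now 68.39191607756611 jaw N now 12.996257346965692
free slope [10.35815182  1.35424278 20.4128682 ]
base 10.323783240515967 knee 77.79825848704425 sd 0.18140874546724622 0.9368984844699176 target 66.33910258442779 now 68.39191607756611 jaw N now 13.133731649229627
free slope [10.32378324  1.35592645 20.41286823]
base 10.271080862168422 knee 77.94923967952505 sd 0.1686173515827345 0.8010529937501436 target 66.49008377690859 now 68.39191607756611 jaw N now 13.344541162619805
free slope [10.27108086  1.35850827 20.41286841]
[[126.8, 11.2], [114.1, 9.8], [107.6, 9.7], [101.5, 11.3], [98.4, 10.0], [95.2, 10.3], [92.0, 11.1], [88.9, 9.9], [85.6, 10.0], [82.5, 10.6], [79.3, 9.9], [76.4, 10.4], [73.7, 12.1], [71.0, 13.1], [68.4, 13.2]]
```

```bash
python3 -c "
from crank import *
imaging.camera('top'); show()
cv2.imwrite('pics/top4.png',imaging.camera('top')); show()
crop(cv2.imread('pics/top4.png'),185,115,335,275,4,'pics/topc4.png')
cmd(55,[53,52,50])"
```

```text
t 8.2 phi 68.01 r 34.52 Ft 13.18 Fr 4.08 Fz 2.97 [554.03  96.61  92.22] gap 13.0
t 8.25 phi 68.0 r 34.57 Ft 12.84 Fr 4.1 Fz 2.33 [554.05  96.65  92.25] gap 13.6
53 [1.  0.4 0.6]
52 [1.4 0.5 0.9]
50 [2.4 0.9 1.6]
```

View pics/topc4.png

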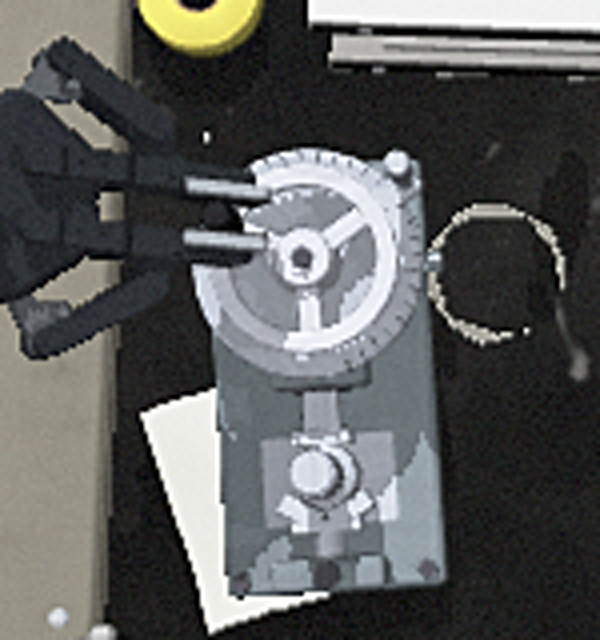

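jog_arm --deltas '[{"tx": 1.0, "ty": 0.35, "tz": 0.55, "rx": 0, "ry": 0, "rz": 0}, {"tx": 1.0, "ty": 0.35, "tz": 0.55, "rx": 0, "ry": 0, "rz": 0}]'

```text
t: 8.5
position: [555.0, 96.2, 92.2]
ee_rot: [0.498, 0.867, 0.003, -0.001]
wrist_force: [-10.5, 9.4, 2.5]
finger_gap: 13.4
```

```bash
python3 -c "
from crank import *
show()"; python3 knee.py | head -4
```

```text
t 8.5 phi 66.32 r 34.53 Ft 13.38 Fr 4.38 Fz 2.48 [554.97  96.22  92.23] gap 13.4
c [541.15551362  64.62488488] resid 0.11437530577861565
base 10.358576524802455 knee 76.72875848861801 sd 0.17443009479267607 0.8013113339269319 target 65.26960258600155 now 66.38400506477825 jaw N now 14.444000604236837
free slope [10.35857652  1.37438135 15.22539506]
base 10.324224270149044 knee 76.82717045252262 sd 0.18700744342036466 0.8099580050871408 target 65.36801454990616 now 66.38400506477825 jaw N now 14.581409627715978
```

jog_arm --deltas '[{"tx": 0.4, "ty": 0.15, "tz": 0.25, "rx": 0, "ry": 0, "rz": 0}]'

```text
t: 8.62
position: [555.2, 96.1, 92.2]
ee_rot: [0.498, 0.867, 0.003, -0.001]
wrist_force: [-12.4, 10.3, 3.1]
finger_gap: 13.0
```

```bash
python3 -c "
from crank import *
show()
for i in range(3): imaging.camera('top'); show()
goal([512,199,158],Rt(60))"
```

```text
t 8.625 phi 65.8 r 34.51 Ft 15.54 Fr 4.32 Fz 3.09 [555.25  96.08  92.21] gap 13.0
t 8.675 phi 65.7 r 34.51 Ft 14.55 Fr 5.18 Fz 3.23 [555.3   96.05  92.23] gap 13.5
t 8.725 phi 65.71 r 34.5 Ft 15.13 Fr 5.14 Fz 3.77 [555.29  96.05  92.23] gap 13.5
t 8.775 phi 65.71 r 34.51 Ft 13.88 Fr 4.04 Fz 3.27 [555.29  96.05  92.24] gap 13.7
t [ -43.1    4.6 -122.1] r [-0.28 -0.09  0.36] |t| 129.6 |r| 0.5
```

jog_arm --deltas '[{"tx": -1.2, "ty": -0.6, "tz": -1.0, "rx": 0, "ry": 0, "rz": 0}, {"tx": -2.2, "ty": -1.1, "tz": -2.0, "rx": 0, "ry": 0, "rz": 0}]'

```text
t: 9.02
position: [555.0, 96.4, 92.4]
ee_rot: [0.498, 0.867, 0.003, 0.001]
wrist_force: [-0.0, -4.7, -9.1]
finger_gap: 13.0
```

```bash
python3 -c "
from crank import *
show()"
```

```text
t 9.025 phi 66.45 r 34.74 Ft -1.83 Fr -4.31 Fz -9.13 [554.98  96.45  92.4 ] gap 13.0
```

jog_arm --deltas '[{"tx": 0, "ty": 0, "tz": 0, "rx": 0, "ry": 0, "rz": 0}, {"tx": 0, "ty": 0, "tz": 0, "rx": 0, "ry": 0, "rz": 0}, {"tx": 0, "ty": 0, "tz": 0, "rx": 0, "ry": 0, "rz": 0}]' --claw 44

```text
t: 9.4
position: [556.5, 96.1, 94.5]
ee_rot: [0.499, 0.867, 0.003, 0.002]
wrist_force: [-0.2, -0.1, 0.3]
finger_gap: 44.0
```

```bash
python3 -c "
from crank import *
show()"
```

```text
t 9.4 phi 63.85 r 35.04 Ft 0.15 Fr -0.13 Fz 0.27 [556.54  96.05  94.46] gap 44.0
```

jog_arm --deltas '[{"tx": 0, "ty": 0, "tz": -25, "rx": 0, "ry": 0, "rz": 0}, {"tx": 0, "ty": 0, "tz": -60, "rx": 0, "ry": 0, "rz": 0}, {"tx": 0, "ty": 0, "tz": -100, "rx": 0, "ry": 0, "rz": 0}, {"tx": 0, "ty": 0, "tz": -130, "rx": 0, "ry": 0, "rz": 0}, {"tx": 0, "ty": 0, "tz": -130, "rx": 0, "ry": 0, "rz": 0}]'

```text
t: 10.02
position: [556.2, 211.0, 160.1]
ee_rot: [0.498, 0.867, 0.004, 0.003]
wrist_force: [-0.0, -0.7, -0.1]
finger_gap: 43.9
```

```bash
python3 -c "
from h import *
for n in ('side','top'): cv2.imwrite(f'pics/{n}5.png',imaging.camera(n))
chk()
crop(cv2.imread('pics/side5.png'),320,165,440,285,5,'pics/sidec5.png')
crop(cv2.imread('pics/top5.png'),225,135,325,255,5,'pics/topc5.png')
"
```

```text
10.125 [-1.291  1.065  0.892  1.45   0.125  1.476 -0.536] [555.4   207.922 159.297] [0.499 0.867 0.003 0.002] [-0.808 -1.418  0.019]
wall 145.3 elbow [166. 430. 555.] wrist [553. 511. 335.] lim [1.66 0.92 0.55 1.09 1.16 0.37 2.32]
```

View pics/sidec5.png

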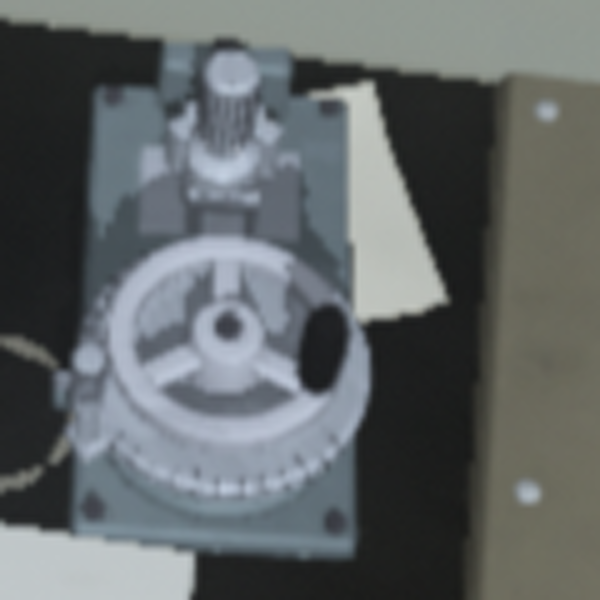

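View pics/topc5.png

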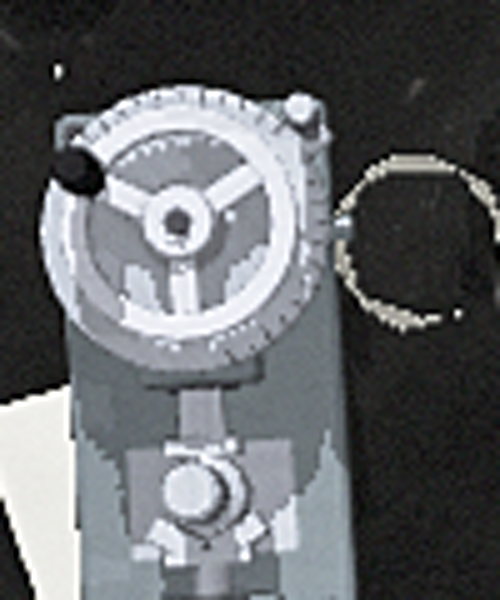

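```bash
python3 - <<'E'
from h import *
np.set_printoptions(precision=1,suppress=True)
hub=np.array([539.5,81.1])
def a(p): d=p[:2]-hub; return np.degrees(np.arctan2(d[1],d[0])).round(1),np.hypot(*d).round(1)
gs,gt=(320+325/5,165+322/5),(225+80/5,135+171/5)
ps,pt=(320+90/5,165+360/5),(225+303/5,135+110/5)
hs,ht=(320+229/5,165+325/5),(225+178/5,135+223/5)
print('hub',tri(hs,ht))
g=tri(gs,gt);print('grip',g,a(g[0]),a(onz('top',*gt,114)))
g=tri(ps,pt);print('pin',g,a(g[0]),a(onz('top',*pt,106)),a(onz('side',*ps,106)))
it=(225+344/5,135+226/5); print('index',onz('top',*it,39),a(onz('top',*it,39)))
is_=(320+62/5,165+385/5); print('index side',onz('side',*is_,39),a(onz('side',*is_,39)))
# spokes: image before release top4 & after
E
```

```text
hub (array([539.7,  81.2,  76.1]), np.float64(1.030934028050713))
grip (array([552.6, 111.1, 106.7]), np.float64(1.9045840714794087)) (np.float64(66.4), np.float64(32.8)) (np.float64(66.2), np.float64(30.5))
pin (array([576.1,  38. , 101.7]), np.float64(1.560819610117578)) (np.float64(-49.7), np.float64(56.6)) (np.float64(-50.8), np.float64(57.1)) (np.float64(-47.2), np.float64(57.4))
index [544.7  25.8  39. ] (np.float64(-84.7), np.float64(55.5))
index side [550.6  27.   39. ] (np.float64(-78.4), np.float64(55.2))
```

```bash
cat > map.py <<'E'
from sim import *
import sys
q0=np.array(data()[-1][1])
def best(pos,Rg):
    rng=np.random.default_rng(1); b=(-1e9,None)
    for k in range(8):
        q,ep,er=ik(pos,Rg,q0+rng.normal(0,.35,7))
        if ep<1 and er<.01: b=max(b,(wall(FK(q)[2]),tuple(q.round(2))))
    return b
for L in map(int,sys.argv[1:]):
    for Y in (-30,-15,0,15):
        Rg=Rt(L,Y); z=Rg.as_matrix()[:,2]
        r=[best(np.array(p)+z*18.7,Rg) for p in ([546,25,98],[577,38,98],[606,25,95],[637,38,95])]
        print(L,Y,'grasp end/start, push end/start:',[round(x[0]) if x[1] else None for x in r],flush=True)
E
for L in 40 48 55 62 70; do python3 map.py $L & done; wait
```

```text
this script no longer has the robot
this script no longer has the robot
48 -30 grasp end/start, push end/start: [59, 57, 32, 13]
40 -30 grasp end/start, push end/start: [39, 47, 35, 18]
55 -30 grasp end/start, push end/start: [74, 57, 32, 13]
40 -15 grasp end/start, push end/start: [33, 46, 46, 54]
48 -15 grasp end/start, push end/start: [57, 68, 67, 65]
55 -15 grasp end/start, push end/start: [75, 85, 83, 69]
40 0 grasp end/start, push end/start: [11, 28, 30, 43]
48 0 grasp end/start, push end/start: [38, 55, 56, 68]
55 0 grasp end/start, push end/start: [59, 75, 76, 88]
40 15 grasp end/start, push end/start: [-13, 4, 8, 26]
48 15 grasp end/start, push end/start: [7, 26, 29, 46]
55 15 grasp end/start, push end/start: [25, 46, 49, 66]Exception ignored in: <_io.TextIOWrapper mode='rw' encoding='UTF-8'>
Traceback (most recent call last):
BrokenPipeError: [Errno 32] Broken pipe
```

```bash
cat > p2.py <<'E'
from sim import *
q0=np.array(data()[-1][1])
hubr=np.array([541.15,81.1])
def pin(phi): return np.r_[hubr+56*np.array([np.cos(np.radians(phi)),np.sin(np.radians(phi))]),93.]
def pose(phi,L,Y,off): 
    Rg=Rt(L,Y); M=Rg.as_matrix(); return pin(phi)+M[:,0]*off+M[:,2]*21,Rg
if __name__=='__main__':
  for L,Y in ((60,0),(62,-12),(62,-20),(68,-20),(68,-12)):
    Rg=Rt(L,Y); M=Rg.as_matrix(); P,_=pose(-51,L,Y,78)
    print(L,Y)
    w=[([640,230,180],Rg),(P-M[:,2]*110,Rg),(P,Rg),pose(-51,L,Y,62.5),pose(-70,L,Y,62.5),pose(-85,L,Y,62.5)]
    q=sim(q0,w)
E
python3 p2.py
```

```text
60 0
[640. 230. 180.] q [-1.15  1.14  0.89  1.17  0.13  1.61 -0.46] wall 107 107 lim 0.24 err 0.0
[654.39 114.66 137.5 ] q [-1.09  1.13  0.9   1.38  0.16  1.36 -0.45] wall 84 84 lim 0.28 err 0.0
[654.39  19.39  82.5 ] q [-1.03  1.16  0.89  1.53  0.17  1.15 -0.46] wall 56 56 lim 0.52 err 0.0
[638.89  19.39  82.5 ] q [-1.05  1.15  0.89  1.57  0.17  1.13 -0.48] wall 58 64 lim 0.55 err 0.0
[622.8   10.29  82.5 ] q [-1.07  1.13  0.9   1.62  0.18  1.1  -0.48] wall 60 60 lim 0.54 err 0.0
[608.53   7.13  82.5 ] q [-1.09  1.12  0.9   1.66  0.18  1.08 -0.49] wall 58 58 lim 0.54 err 0.0
62 -12
[640. 230. 180.] q [-1.03  1.23  0.9   0.96  0.05  1.85 -0.52] wall 60 60 lim 0.0 err 0.0
[669.03  98.23 134.78] q [-0.96  1.22  0.9   1.17  0.09  1.59 -0.48] wall 28 28 lim 0.04 err 0.0
[648.83   3.23  83.14] q [-0.93  1.23  0.9   1.38  0.1   1.36 -0.49] wall 17 17 lim 0.29 err 0.0
[633.67   6.45  83.14] q [-0.96  1.21  0.9   1.42  0.1   1.34 -0.51] wall 18 27 lim 0.5 err 0.0
[617.58  -2.65  83.14] q [-0.97  1.2   0.9   1.48  0.1   1.31 -0.51] wall 28 34 lim 0.51 err 0.0
[603.31  -5.82  83.14] q [-0.99  
[... 1106 characters left out ...]
 16 lim 0.33 err 0.0
[598.1  -14.36  85.13] q [-0.95  1.3   0.96  1.4   0.05  1.46 -0.52] wall 17 24 lim 0.37 err 0.0
68 -12
[640. 230. 180.] q [-1.03  1.29  0.92  0.92  0.09  1.85 -0.5 ] wall 60 60 lim 0.0 err 20.2
[669.84 102.08 126.34] q [-0.96  1.3   0.92  1.12  0.11  1.64 -0.49] wall 30 30 lim 0.03 err 0.0
[648.64   2.32  85.13] q [-0.94  1.29  0.92  1.34  0.13  1.41 -0.51] wall 22 22 lim 0.24 err 0.0
[633.48   5.54  85.13] q [-0.97  1.28  0.92  1.39  0.13  1.39 -0.52] wall 23 33 lim 0.44 err 0.0
[617.39  -3.56  85.13] q [-0.99  1.27  0.92  1.45  0.13  1.36 -0.53] wall 34 41 lim 0.46 err 0.0
[603.12  -6.73  85.13] q [-1.01  1.25  0.92  1.49  0.13  1.34 -0.54] wall 42 49 lim 0.49 err 0.0
```

```bash
python3 - <<'E'
from h import *
np.set_printoptions(precision=0,suppress=True)
M=Rt(60).as_matrix(); T=np.array([514,87.4,92.4])
for s in (0,19,40,73,90,110,130):
    for lat in (0,):
        p=T-M[:,2]*s
        a=proj('top',p); b=proj('side',p); c=proj('side',p+M[:,1]*38);d=proj('side',p-M[:,1]*38)
        print(s,p,'topc',(a-[185,115])*4,'sidec',(b-[300,145])*4,'+y38',(c-[300,145])*4,'-y38',(d-[300,145])*4)
crop(cv2.imread('pics/side2.png'),355,155,455,255,8,'pics/sidez.png')
E
```

```text
0 [514.  87.  92.] topc [279. 314.] sidec [286. 271.] +y38 [247. 220.] -y38 [323. 318.]
19 [514. 104. 102.] topc [237. 311.] sidec [327. 264.] +y38 [289. 212.] -y38 [364. 312.]
40 [514. 122. 112.] topc [189. 307.] sidec [374. 255.] +y38 [336. 203.] -y38 [409. 305.]
73 [514. 151. 129.] topc [111. 302.] sidec [450. 242.] +y38 [414. 188.] -y38 [483. 293.]
90 [514. 165. 137.] topc [ 70. 298.] sidec [490. 235.] +y38 [455. 180.] -y38 [523. 286.]
110 [514. 183. 147.] topc [ 20. 295.] sidec [538. 227.] +y38 [505. 171.] -y38 [570. 279.]
130 [514. 200. 157.] topc [-31. 291.] sidec [588. 218.] +y38 [556. 161.] -y38 [619. 271.]
```

View pics/sidez.png

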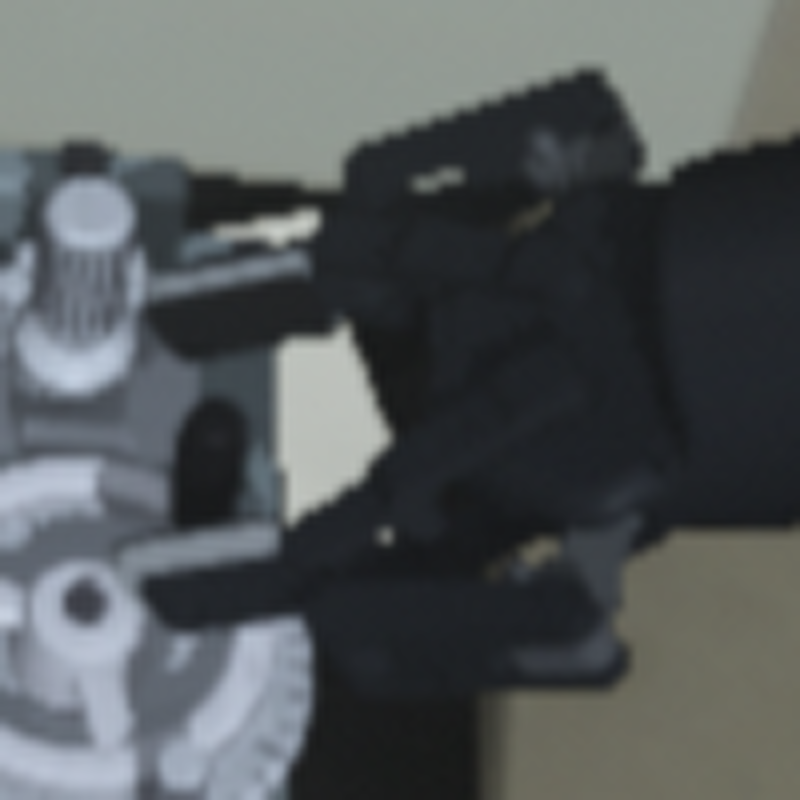

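```bash
cat > plan2.py <<'E'
from kin import *
import sys,time
def Rt(lean,yaw=0.):
    s,c=np.sin(np.radians(lean)),np.cos(np.radians(lean)); z=np.array([0,-s,-c]); x=np.array([1.,0,0]); y=np.cross(z,x)
    return R.from_euler('z',yaw,degrees=True)*R.from_matrix(np.stack([x,y,z],1))
np.set_printoptions(precision=2,suppress=True)
rng=np.random.default_rng(int(sys.argv[1])); mode=sys.argv[2]
q0=np.array(data()[-1][1]); hubr=np.array([541.15,81.1])
def pin(phi,z): return np.r_[hubr+56*np.array([np.cos(np.radians(phi)),np.sin(np.radians(phi))]),z]
def seg(q,pos,Rg,n=4):
    t0,G0,_=FK(q); rv=(Rg*R.from_matrix(G0).inv()).as_rotvec(); m=1e9; lm=1e9
    for k in range(1,n+1):
        q=track(q,t0+(pos-t0)*k/n,R.from_rotvec(rv*k/n)*R.from_matrix(G0),n=3)
        m=min(m,wall(FK(q)[2])); lm=min(lm,np.min(np.minimum(q-LO,HI-q)))
    return q,m,lm
t=time.time(); best=[]
while time.time()-t<240:
    n=rng.integers(1,4)
    wp=[(np.array([rng.uniform(450,700),rng.uniform(220,520),rng.uniform(150,420)]).round(-1),Rt(*(a:=(rng.uniform(10,75).__round__(),rng.uniform(-50,40).__round__()))),a) for _ in range(n)]
    if mode=='push': L,Y=rng.choice([58,62]),rng.choice([-8,0,6]); z0=94; o1,o2,b=76,62.5,21
    else: L,Y=rng.choice([49,52]),rng.choice([-20,-10,0]); z0=104; o1,o2,b=0,0,8
    Rg=Rt(L,Y); M=Rg.as_matrix()
    F=lambda ph,o:pin(ph,z0)+M[:,0]*o+M[:,2]*b
    wp+=[(F(-51,o1)-M[:,2]*110,Rg,(L,Y))]+[(F(-51,o1),Rg,0),(F(-85,o2),Rg,0)]
    q=q0;m=1e9;ok=True
    for p,Rg,_ in wp:
        q,mm,lm=seg(q,p,Rg); m=min(m,mm)
        if m<55 or lm<.04: ok=False;break
    if ok and np.linalg.norm(FK(q)[0]-p)<2: best.append((m,[(w[0].round(),w[2]) for w in wp],q))
best.sort(key=lambda b:-b[0]); print(mode,len(best))
for b in best[:3]: print(b)
E
(for i in 1 2 3; do python3 plan2.py $i push & python3 plan2.py 1$i grasp & done; wait)
```

```text
push 36
(np.float64(66.19827556227465), [(array([500., 430., 170.]), (16, -48)), (array([644., 124., 136.]), (np.int64(62), np.int64(6))), (array([654.,  27.,  84.]), 0), (array([610.,  13.,  84.]), 0)], array([-1.16,  1.14,  0.93,  1.72,  0.21,  0.99, -0.48]))
(np.float64(65.4230303948548), [(array([540., 370., 260.]), (22, -20)), (array([644., 124., 136.]), (np.int64(62), np.int64(6))), (array([654.,  27.,  84.]), 0), (array([610.,  13.,  84.]), 0)], array([-1.15,  1.14,  0.93,  1.72,  0.22,  0.99, -0.49]))
(np.float64(65.33013553760759), [(array([510., 490., 400.]), (12, 8)), (array([644., 124., 136.]), (np.int64(62), np.int64(6))), (array([654.,  27.,  84.]), 0), (array([610.,  13.,  84.]), 0)], array([-1.15,  1.14,  0.92,  1.72,  0.22,  0.99, -0.49]))
grasp 0
grasp 0
push 42
(np.float64(67.56628902114704), [(array([630., 470., 230.]), (24, 8)), (array([650., 510., 190.]), (41, 31)), (array([652., 116., 136.]), (np.int64(62), np.int64(0))), (array([652.,  19.,  84.]), 0), (array([609.,   7.,  84.]), 0)], array([-1.11,  1.17,  0.94,  1.66,  0.15,  1.09, -0.47]))
(np.float64(67.467
[... 642 characters left out ...]
33)), (array([652., 116., 136.]), (np.int64(62), np.int64(0))), (array([652.,  19.,  84.]), 0), (array([609.,   7.,  84.]), 0)], array([-1.12,  1.18,  0.96,  1.66,  0.13,  1.08, -0.45]))
(np.float64(65.86811773973116), [(array([560., 490., 230.]), (11, -2)), (array([644., 124., 136.]), (np.int64(62), np.int64(6))), (array([654.,  27.,  84.]), 0), (array([610.,  13.,  84.]), 0)], array([-1.16,  1.14,  0.93,  1.72,  0.21,  0.99, -0.48]))
(np.float64(65.75778395686115), [(array([550., 420., 170.]), (15, -8)), (array([644., 124., 136.]), (np.int64(62), np.int64(6))), (array([654.,  27.,  84.]), 0), (array([610.,  13.,  84.]), 0)], array([-1.15,  1.14,  0.93,  1.72,  0.21,  0.99, -0.48]))
grasp 0
```

```bash
python3 - <<'E'
from h import *
from kin import FK,data
np.set_printoptions(precision=0,suppress=True)
for l in data()[-2:]:
    for p in FK(l[1])[2][1:]: print(p,proj('side',p),proj('top',p))
a=cv2.imread('pics/side2.png')[:300,340:]; b=cv2.imread('pics/top2.png')[80:380,:300]
cv2.imwrite('pics/w2.png',np.hstack([a,b]))
E
```

```text
[ 28.  -8. 284.] [357. -54.] [296. 573.]
[165. 429. 558.] [ 709. -189.] [-321.  603.]
[511. 390. 269.] [609. 169.] [ 12. 177.]
[514.  87.  92.] [372. 213.] [255. 194.]
[ 28.  -8. 284.] [357. -54.] [296. 573.]
[166. 430. 555.] [ 709. -186.] [-318.  598.]
[553. 511. 335.] [752. 175.] [-118.  133.]
[555. 208. 159.] [452. 222.] [173. 161.]
```

View pics/w2.png

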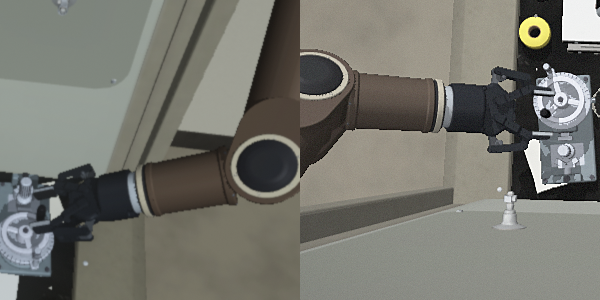

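```bash
nproc; sed -e "s/rng.choice(\[58,62\]),rng.choice(\[-8,0,6\])/rng.choice([61,64]),-3/" -e 's/m<55/m<62/' -e 's/<240/<400/' -e 's/integers(1,4)/integers(2,6)/' plan2.py > plan3.py
(for i in 1 2 3 4 5 6 7 8; do python3 plan3.py 2$i push & done; wait) | grep -v '^push' | sort -t'(' -k3 -r | head -60
```

```text
4
(np.float64(64.76047666022778), [(array([540., 510., 220.]), (49, 21)), (array([530., 500., 240.]), (59, 30)), (array([530., 410., 220.]), (48, 26)), (array([560., 510., 210.]), (18, -41)), (array([660., 460., 190.]), (20, 12)), (array([656., 113., 133.]), (np.int64(64), -3)), (array([651.,  15.,  85.]), 0), (array([607.,   3.,  85.]), 0)], array([-1.1 ,  1.22,  0.97,  1.61,  0.11,  1.15, -0.46]))
(np.float64(62.9847394213661), [(array([540., 430., 300.]), (24, 0)), (array([660., 410., 170.]), (29, 34)), (array([656., 113., 133.]), (np.int64(64), -3)), (array([651.,  15.,  85.]), 0), (array([607.,   3.,  85.]), 0)], array([-1.1 ,  1.21,  0.96,  1.61,  0.12,  1.15, -0.47]))
(np.float64(62.670438977620094), [(array([490., 290., 190.]), (67, -3)), (array([630., 490., 250.]), (20, 12)), (array([640., 490., 270.]), (51, 32)), (array([580., 280., 260.]), (68, 37)), (array([610., 370., 250.]), (26, 4)), (array([656., 113., 133.]), (np.int64(64), -3)), (array([651.,  15.,  85.]), 0), (array([607.,   3.,  85.]), 0)], array([-1.1 ,  1.21,  0.96,  1.61,  0.12,  1.15, -0.47]))
(np.float64(62.17055345151337), [(array([460., 340., 360.]), (59, 13)), (array([470., 440., 190.]), (12, -29)), (array([656., 113., 133.]), (np.int64(64), -3)), (array([651.,  15.,  85.]), 0), (array([607.,   3.,  85.]), 0)], array([-1.1 ,  1.21,  0.96,  1.61,  0.13,  1.15, -0.47]))
```

```bash
cat > p3.py <<'E'
import sys; sys.argv=['x','0','push']
src=open('plan2.py').read().split('t=time.time()')[0]; exec(src)
def show(q,w):
    for p,L,Y in w:
        q,m,lm=seg(q,np.array(p,float),Rt(L,Y),8); print(p,L,Y,q,'wall',round(m),round(wall(FK(q)[2])),'lim',round(lm,2),'err',np.linalg.norm(FK(q)[0]-p).round(1))
    return q
if __name__=='__main__':
    pre=[([540,430,300],24,0),([660,410,170],29,34)]
    for L,Y in ((64,-3),(64,0),(60,0),(68,0)):
        print(L,Y)
        show(q0,pre+[([618,120,137],L,Y),([618,19,87],L,Y),([607,5,85],L,Y),([640,19,85],L,Y)])
    print('direct'); show(q0,[([618,120,137],64,-3),([618,19,87],64,-3),([607,5,85],64,-3)])
E
python3 p3.py
```

```text
64 -3
[540, 430, 300] 24 0 [-1.25  0.79  0.82  1.09 -0.19  1.68 -0.54] wall 100 100 lim 0.17 err 0.0
[660, 410, 170] 29 34 [-1.19  0.88  0.71  1.25 -0.02  1.2  -0.08] wall 94 94 lim 0.22 err 0.0
[618, 120, 137] 64 -3 [-1.16  1.19  0.96  1.41  0.11  1.42 -0.46] wall 102 112 lim 0.43 err 0.0
[618, 19, 87] 64 -3 [-1.09  1.21  0.96  1.56  0.12  1.19 -0.47] wall 81 81 lim 0.46 err 0.0
[607, 5, 85] 64 -3 [-1.1   1.21  0.96  1.61  0.13  1.15 -0.47] wall 75 75 lim 0.48 err 0.0
[640, 19, 85] 64 -3 [-1.06  1.23  0.95  1.51  0.12  1.21 -0.46] wall 71 71 lim 0.48 err 0.0
64 0
[540, 430, 300] 24 0 [-1.25  0.79  0.82  1.09 -0.19  1.68 -0.54] wall 100 100 lim 0.17 err 0.0
[660, 410, 170] 29 34 [-1.19  0.88  0.71  1.25 -0.02  1.2  -0.08] wall 94 94 lim 0.22 err 0.0
[618, 120, 137] 64 0 [-1.19  1.17  0.97  1.45  0.13  1.36 -0.45] wall 102 124 lim 0.47 err 0.0
[618, 19, 87] 64 0 [-1.12  1.2   0.96  1.61  0.14  1.13 -0.46] wall 81 81 lim 0.47 err 0.0
[607, 5, 85] 64 0 [-1.13  1.2   0.96  1.65  0.15  1.1  -0.47] wall 74 74 lim 0.48 err 0.0
[640, 19, 85] 64 0 [-1.08  1.22  0.96  1.55  0.14  1.15 -0.45] w
[... 734 characters left out ...]
 -0.02  1.2  -0.08] wall 94 94 lim 0.22 err 0.0
[618, 120, 137] 68 0 [-1.19  1.22  0.97  1.43  0.15  1.39 -0.46] wall 104 127 lim 0.46 err 0.0
[618, 19, 87] 68 0 [-1.13  1.25  0.97  1.59  0.16  1.16 -0.49] wall 91 91 lim 0.47 err 0.0
[607, 5, 85] 68 0 [-1.14  1.25  0.97  1.64  0.17  1.13 -0.49] wall 85 85 lim 0.47 err 0.0
[640, 19, 85] 68 0 [-1.09  1.27  0.96  1.53  0.16  1.18 -0.47] wall 85 87 lim 0.47 err 0.0
direct
[618, 120, 137] 64 -3 [-1.14  1.16  0.91  1.4   0.16  1.42 -0.5 ] wall 103 103 lim 0.38 err 0.0
[618, 19, 87] 64 -3 [-1.07  1.18  0.9   1.56  0.18  1.2  -0.52] wall 75 75 lim 0.45 err 0.0
[607, 5, 85] 64 -3 [-1.08  1.18  0.91  1.61  0.18  1.16 -0.52] wall 69 69 lim 0.53 err 0.0
```

```bash
python3 - <<'E'
from h import *
np.set_printoptions(precision=0,suppress=True)
# balance corners: top view near corner lower-left (296,97)?; view crops
crop(cv2.imread('pics/top0.png'),215,0,415,150,4,'pics/bt.png')
crop(cv2.imread('pics/side0.png'),230,230,400,400,4,'pics/bs.png')
for p in ([705,20,88],[720,80,110],[590,20,88],[648,18,88]): print(p,proj('top',p),(proj('top',p)-[215,0])*4,(proj('side',p)-[230,230])*4)
E
```

```text
[705, 20, 88] [299.  85.] [335. 338.] [332. 333.]
[720, 80, 110] [263.  71.] [192. 284.] [490. 375.]
[590, 20, 88] [297. 151.] [326. 602.] [381.  68.]
[648, 18, 88] [299. 117.] [335. 469.] [352. 195.]
```

View pics/bt.png

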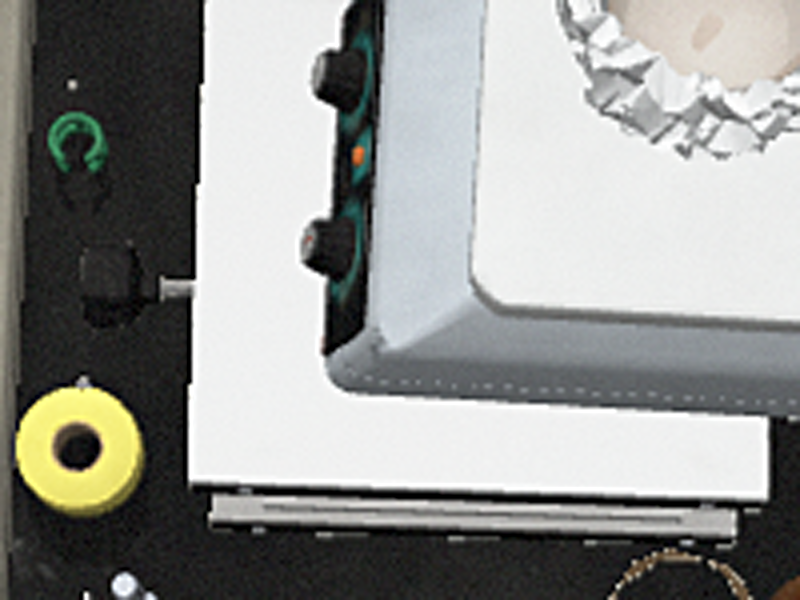

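View pics/bs.png

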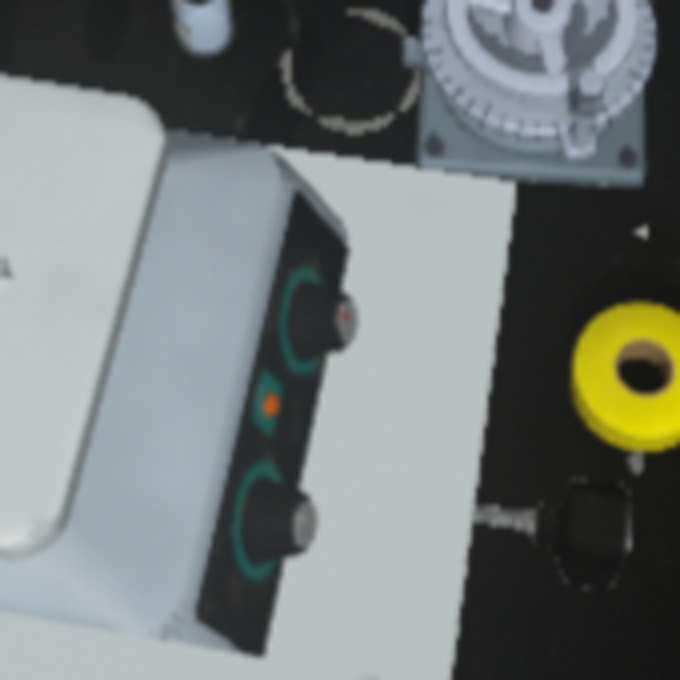

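```bash
python3 - <<'E'
from h import *
np.set_printoptions(precision=0,suppress=True)
def T(t,s): print(tri((230+s[0]/4,230+s[1]/4),(215+t[0]/4,t[1]/4)))
T((190,485),(515,182)) # board near corner
T((305,250),(348,320)) # knob near
T((325,370),(345,250)) # hotplate corner lower
T((375,330),(275,150)) # hotplate corner upper?
E
```

```text
(array([637.,  79.,  98.]), np.float64(1.201834902399762))
(array([723.,  30., 148.]), np.float64(0.6931232463714617))
(array([683.,  22., 115.]), np.float64(0.9228955252175752))
(array([680.,  -2., 183.]), np.float64(2.5612761645388935))
```

```bash
cat > p4.py <<'E'
from p3 import *
def G(ph,L,Y,z0=112,b=12,back=0): return (pin(ph,z0)+Rt(L,Y).as_matrix()[:,2]*(b-back)).round(1)
if __name__=='__main__':
    for pre in ([],[([540,430,300],24,0),([660,410,170],29,34)]):
      for L,Y1,Y2 in ((56,-22,-4),(56,-15,-10),(57,-10,-10)):
        print(L,Y1,Y2,len(pre))
        show(q0,pre+[(G(-51,L,Y1,back=110),L,Y1),(G(-51,L,Y1),L,Y1),(G(-62,L,(Y1+Y2)/2),L,(Y1+Y2)/2),(G(-73,L,Y2),L,Y2),(G(-85,L,Y2),L,Y2)])
E
python3 p4.py
```

```text
56 -22 -4 0
[606.8 112.9 166.8] 56 -22 [-0.98  1.11  0.92  1.25 -0.01  1.67 -0.55] wall 38 38 lim 0.18 err 0.0
[572.7  28.4 105.3] 56 -22 [-0.97  1.11  0.91  1.48 -0.01  1.43 -0.55] wall 35 35 lim 0.21 err 0.0
[565.2  22.  105.3] 56 -13.0 [-1.06  1.07  0.91  1.61  0.06  1.27 -0.52] wall 40 46 lim 0.44 err 0.0
[556.8  17.6 105.3] 56 -4 [-1.14  1.03  0.92  1.75  0.13  1.11 -0.5 ] wall 43 43 lim 0.52 err 0.0
[545.3  15.4 105.3] 56 -4 [-1.15  1.02  0.92  1.78  0.13  1.1  -0.5 ] wall 40 40 lim 0.52 err 0.0
56 -15 -10 0
[597.4 116.1 166.8] 56 -15 [-1.06  1.07  0.92  1.35  0.04  1.56 -0.52] wall 70 70 lim 0.29 err 0.0
[573.8  28.  105.3] 56 -15 [-1.03  1.09  0.91  1.56  0.05  1.32 -0.53] wall 48 48 lim 0.32 err 0.0
[565.3  21.9 105.3] 56 -12.5 [-1.06  1.07  0.91  1.62  0.07  1.26 -0.52] wall 46 46 lim 0.53 err 0.0
[555.8  17.7 105.3] 56 -10 [-1.09  1.05  0.91  1.68  0.09  1.21 -0.51] wall 44 44 lim 0.53 err 0.0
[544.3  15.5 105.3] 56 -10 [-1.11  1.04  0.92  1.71  0.09  1.19 -0.52] wall 41 41 lim 0.52 err 0.0
57 -10 -10 0
[590.7 118.5 165.4] 57 -10 [-1.11  1.05  0.92  1.42  0.08  1.48 -0.5 ]
[... 1818 characters left out ...]
.0
57 -10 -10 2
[540, 430, 300] 24 0 [-1.25  0.79  0.82  1.09 -0.19  1.68 -0.54] wall 100 100 lim 0.17 err 0.0
[660, 410, 170] 29 34 [-1.19  0.88  0.71  1.25 -0.02  1.2  -0.08] wall 94 94 lim 0.22 err 0.0
[590.7 118.5 165.4] 57 -10 [-1.13  1.08  0.96  1.42  0.05  1.48 -0.47] wall 93 93 lim 0.37 err 0.0
[574.6  27.7 105.5] 57 -10 [-1.09  1.1   0.95  1.61  0.05  1.25 -0.48] wall 58 58 lim 0.4 err 0.0
[565.7  21.7 105.5] 57 -10.0 [-1.1   1.09  0.95  1.64  0.05  1.23 -0.48] wall 55 55 lim 0.49 err 0.0
[555.8  17.6 105.5] 57 -10 [-1.11  1.08  0.96  1.67  0.05  1.21 -0.48] wall 52 52 lim 0.48 err 0.0
[544.3  15.4 105.5] 57 -10 [-1.13  1.07  0.96  1.71  0.06  1.2  -0.49] wall 50 50 lim 0.48 err 0.0
```

```bash
cat > loop.py <<'E'
import sys; seed=int(sys.argv[1]); 
src=open('plan2.py').read().split('rng=np.random')[0]; exec(src)
rng=np.random.default_rng(seed); q0=np.array(data()[-1][1])
def Rr(L,Y,roll): return Rt(L,Y)*R.from_euler('z',roll,degrees=True)
def seg(q,pos,Rg):
    t0,G0,_=FK(q); rv=(Rg*R.from_matrix(G0).inv()).as_rotvec(); m=1e9; lm=1e9
    rows=int(np.ceil(max(np.linalg.norm(pos-t0)/50,np.degrees(np.linalg.norm(rv))/9,1))); n=max(3,rows//2); vm=0
    for k in range(1,n+1):
        qn=track(q,t0+(pos-t0)*k/n,R.from_rotvec(rv*k/n)*R.from_matrix(G0),n=4)
        q=qn; P=FK(q)[2]; m=min(m,wall(P)); lm=min(lm,np.min(np.minimum(q-LO,HI-q)))
        if P[-1][2]<130 or P[3][2]<150: m=-1
        if m<90 or lm<.08: return q,m,lm,rows
    return q,m,lm,rows
t=time.time(); best=[]
base=(np.array([540.,430,300]),(24,0,0))
qb,_,_,_=seg(q0,base[0],Rr(*base[1])); 
while time.time()-t<300:
    n=rng.integers(2,4)
    wp=[(np.array([rng.uniform(420,750),rng.uniform(330,640),rng.uniform(180,500)]).round(-1),tuple(int(v) for v in (rng.uniform(0,70),rng.uniform(-70,70),rng.uniform(-100,100)))) for _ in range(n)]+[base]
    q=qb;rows=0;ok=True
    for p,a in wp:
        q,m,lm,r=seg(q,p,Rr(*a)); rows+=r
        if m<90 or lm<.08 or rows>60: ok=False;break
    if ok and np.linalg.norm(FK(q)[0]-p)<1: best.append(((q[2]-qb[2])/rows*8,q[2]-qb[2],rows,wp[:-1],q))
best.sort(key=lambda b:-b[0]); print(len(best),qb)
for b in best[:3]: print(b)
E
(for i in 1 2 3 4; do python3 loop.py $i & done; wait)
# test locked-joint model
cat > lock.py <<'E'
from kin import *
def trackL(q,pos,Rg,n=20,hi=HI,lo=LO):
    q=np.array(q,float); t0,G0,_=FK(q); rv=(Rg*R.from_matrix(G0).inv()).as_rotvec()
    for k in range(1,n+1):
        pt=t0+(pos-t0)*k/n; Rk=R.from_rotvec(rv*k/n)*R.from_matrix(G0)
        for _ in range(3):
            free=np.ones(7,bool)
            for _ in range(3):
                t,G,_p=FK(q); e=np.r_[(pt-t)/1000,(Rk*R.from_matrix(G).inv()).as_rotvec()]
                J=jac(q)[:,free]; dq=np.zeros(7); dq[free]=J.T@np.linalg.solve(J@J.T+1e-6*np.eye(6),e)
                bad=((q+dq>hi)|(q+dq<lo))&free
                if not bad.any(): break
                free&=~bad
            q=np.clip(q+dq,lo,hi)
    return q
if __name__=='__main__':
    np.set_printoptions(precision=3,suppress=True)
    D=data()
    a,b=D[4],D[5]; hi=HI.copy(); hi[5]=1.852
    Rg=R.from_quat([b[3][1],b[3][2],b[3][3],b[3][0]])
    print(np.array(a[1]),np.array(b[1]),trackL(a[1],np.array(b[2]),Rg,hi=hi))
E
python3 lock.py
```

```text
53 [-1.26  0.79  0.82  1.09 -0.2   1.68 -0.54]
(np.float64(0.04795484843199116), np.float64(0.18582503767396574), 31, [(array([640., 360., 260.]), (56, 62, 16)), (array([510., 450., 400.]), (69, 62, -24)), (array([430., 490., 270.]), (21, 2, -96))], array([-1.32,  0.86,  1.01,  1.09, -0.32,  1.7 , -0.45]))
(np.float64(0.03794388964980571), np.float64(0.1660045172179), 35, [(array([680., 490., 220.]), (55, 29, 85)), (array([420., 420., 450.]), (31, 61, -33))], array([-1.31,  0.85,  0.99,  1.09, -0.3 ,  1.7 , -0.46]))
(np.float64(0.03752906785741767), np.float64(0.19702760625144278), 42, [(array([670., 410., 190.]), (29, 59, 64)), (array([740., 350., 260.]), (65, 64, -7)), (array([420., 510., 460.]), (25, 58, -97))], array([-1.32,  0.86,  1.02,  1.09, -0.33,  1.7 , -0.45]))
50 [-1.26  0.79  0.82  1.09 -0.2   1.68 -0.54]
(np.float64(0.03291184004466905), np.float64(0.1439893001954271), 35, [(array([750., 570., 420.]), (61, 55, 35)), (array([460., 410., 390.]), (65, 67, -63)), (array([530., 530., 210.]), (63, 56, -48))], array([-1.3 ,  0.84,  0.97,  1.09, -0.29,  1.7 , -0.47]))
(np.float
[... 1280 characters left out ...]
, 48, 40)), (array([460., 430., 290.]), (34, 35, -89))], array([-1.3 ,  0.83,  0.94,  1.09, -0.27,  1.69, -0.49]))
(np.float64(0.02608353029569974), np.float64(0.10107367989583649), 31, [(array([600., 460., 360.]), (44, 64, 9)), (array([440., 440., 490.]), (23, 40, -89))], array([-1.29,  0.83,  0.92,  1.09, -0.26,  1.69, -0.49]))
(np.float64(0.024708340804135944), np.float64(0.0463281390077549), 15, [(array([730., 540., 210.]), (41, 38, 58)), (array([590., 350., 320.]), (37, 24, 0))], array([-1.27,  0.81,  0.87,  1.09, -0.22,  1.69, -0.52]))
[-1.311  0.685  0.277  1.058 -0.061  1.817 -0.641] [-1.574  0.763  0.812  1.026 -0.209  1.852 -0.809] [-1.403  0.687  0.403  1.007  0.007  1.85  -0.981]
```

```bash
cat > sens.py <<'E'
import sys; sys.argv=['x','0','push']
from p4 import *
qs=np.array([-1.11,1.07,.95,1.68,.05,1.2,-.48])
for L,Y,z0 in ((52,-10,106),(56,-10,112),(56,-4,112),(60,-6,114)):
    for ph in (-51,-85):
        r=[]
        for j3 in (.9,1.0,1.1,1.2,1.3,1.4):
            pos=G(ph,L,Y,z0); Rg=Rt(L,Y)
            f=lambda q:np.r_[(FK(q)[0]-pos)/100,(Rg.inv()*R.from_matrix(FK(q)[1])).as_rotvec()*3,(q[2]-j3)*3]
            g=least_squares(f,qs,bounds=(LO,HI)); q=g.x
            r.append((j3,round(wall(FK(q)[2])),round(np.min(np.minimum(q-LO,HI-q)),2) if g.cost<1e-4 else None))
        print(L,Y,z0,ph,r)
E
python3 sens.py
```

```text
52 -10 106 -51 [(0.9, 38, np.float64(0.54)), (1.0, 51, np.float64(0.44)), (1.1, 63, np.float64(0.34)), (1.2, 73, np.float64(0.24)), (1.3, 82, np.float64(0.14)), (1.4, 88, np.float64(0.04))]
52 -10 106 -85 [(0.9, 27, np.float64(0.54)), (1.0, 40, np.float64(0.44)), (1.1, 52, np.float64(0.34)), (1.2, 61, np.float64(0.24)), (1.3, 68, np.float64(0.14)), (1.4, 74, np.float64(0.04))]
56 -10 112 -51 [(0.9, 49, np.float64(0.54)), (1.0, 62, np.float64(0.44)), (1.1, 73, np.float64(0.34)), (1.2, 83, np.float64(0.24)), (1.3, 91, np.float64(0.14)), (1.4, 96, np.float64(0.04))]
56 -10 112 -85 [(0.9, 39, np.float64(0.54)), (1.0, 52, np.float64(0.44)), (1.1, 62, np.float64(0.34)), (1.2, 71, np.float64(0.24)), (1.3, 78, np.float64(0.14)), (1.4, 83, np.float64(0.04))]
56 -4 112 -51 [(0.9, 48, np.float64(0.54)), (1.0, 61, np.float64(0.44)), (1.1, 71, np.float64(0.34)), (1.2, 80, np.float64(0.24)), (1.3, 86, np.float64(0.14)), (1.4, 91, np.float64(0.04))]
56 -4 112 -85 [(0.9, 38, np.float64(0.54)), (1.0, 49, np.float64(0.44)), (1.1, 58, np.float64(0.34)), (1.2, 66, np.float64(0.24)), (1.3, 72, np.float64(0.14)), (1.4, 76, np.float64(0.04))]
60 -6 114 -51 [(0.9, 61, np.float64(0.54)), (1.0, 73, np.float64(0.44)), (1.1, 83, np.float64(0.34)), (1.2, 91, np.float64(0.24)), (1.3, 97, np.float64(0.14)), (1.4, 101, np.float64(0.04))]
60 -6 114 -85 [(0.9, 51, np.float64(0.54)), (1.0, 62, np.float64(0.44)), (1.1, 71, np.float64(0.34)), (1.2, 78, np.float64(0.24)), (1.3, 83, np.float64(0.14)), (1.4, 88, np.float64(0.04))]
```

```bash
cat > hc.py <<'E'
import sys; seed=int(sys.argv[1]); src=open('loop.py').read().split('t=time.time()')[0]; sys.argv=['x',str(seed)]; exec(src)
t=time.time()
fin=(np.array([600.,200,220]),(55,-8,0))
def ev(wp):
    q=q0;rows=0;mm=1e9;ml=1e9
    for p,a in wp+[fin]:
        q,m,lm,r=seg(q,np.array(p,float),Rr(*a)); rows+=r; mm=min(mm,m); ml=min(ml,lm)
        if m<90 or lm<.08: return -1,rows,q,mm,ml
    if np.linalg.norm(FK(q)[0]-fin[0])>1: return -1,rows,q,mm,ml
    return q[2]-max(0,rows-40)*.006,rows,q,mm,ml
A=[([640,360,260],(56,62,16)),([510,450,400],(69,62,-24)),([430,490,270],(21,2,-96))]
B=[([680,490,220],(55,29,85)),([420,420,450],(31,61,-33))]
pre=[([540,430,300],(24,0,0))]
start=[pre+A,pre+A+pre+A,pre+B+pre+B,A+A][seed%4]
cur=start; b=ev(cur); print(b[:2])
while time.time()-t<420:
    w=[(np.array(p)+rng.normal(0,25,3)*(rng.random()<.6),tuple(np.array(a)+rng.normal(0,10,3)*(rng.random()<.6))) for p,a in cur]
    if rng.random()<.1 and len(w)>2: w.pop(rng.integers(len(w)))
    e=ev(w)
    if e[0]>b[0]: cur,b=w,e
print(seed,b,[(np.array(p).round(),np.array(a).round()) for p,a in cur])
E
(for i in 0 1 2 3; do python3 hc.py $i & done; wait)
```

```text
(np.float64(1.110576271318875), 39)
0 (np.float64(1.359467814405214), 40, array([-1.25,  1.26,  1.36,  1.26, -0.27,  1.66, -0.18]), np.float64(98.25132012059994), np.float64(0.08053218559478603)) [(array([737., 328., 146.]), array([85., 22., 26.])), (array([482., 424., 502.]), array([49., 86., -5.])), (array([468., 507., 320.]), array([  12.,   17., -123.]))]
(np.float64(1.0625160880144544), 70)
1 (np.float64(1.2580673125414443), 56, array([-1.25,  1.26,  1.35,  1.26, -0.26,  1.66, -0.19]), np.float64(96.41378365084972), np.float64(0.08593268745855553)) [(array([567., 424., 271.]), array([41., 19., 11.])), (array([628., 328., 133.]), array([51., 60., 10.])), (array([438., 393., 462.]), array([ 68.,  73., -50.])), (array([453., 452., 244.]), array([ 15.,   5., -76.])), (array([587., 506., 244.]), array([13., 59., -5.])), (array([633., 351., 189.]), array([ 53.,  54., -29.])), (array([557., 336., 365.]), array([ 78.,  46., -51.])), (array([404., 541., 199.]), array([ 20.,  10., -70.]))]
(np.float64(1.1134178133932233), 55)
3 (np.float64(1.3591946276051838), 40, array([-1.25,  1.26,  1.36,  1.26, -0.27,  1.66, -0.18]), np.float64(95.62867883240723), np.float64(0.08080537239481611)) [(array([602., 484., 383.]), array([66., 88., 41.])), (array([513., 379., 504.]), array([ 48.,  78., -17.])), (array([462., 451., 251.]), array([  21.,  -11., -112.])), (array([678., 333., 145.]), array([ 41.,  53., -33.])), (array([528., 496., 246.]), array([ 70.,  29., -25.]))]
(np.float64(0.9486401418328285), 76)
2 (np.float64(1.1394411496212848), 56, array([-1.23,  1.19,  1.24,  1.26, -0.17,  1.65, -0.27]), np.float64(96.65243311184364), np.float64(0.09560663385123935)) [(array([766., 436., 283.]), array([83., 56., 73.])), (array([437., 420., 509.]), array([36., 90., -3.])), (array([644., 405., 186.]), array([14.,  1., 15.])), (array([746., 474., 311.]), array([60., 32., 42.])), (array([466., 445., 529.]), array([19., 60., 13.]))]
```

```bash
cat > path0.py <<'E'
import sys; sys.argv=['x','0']
src=open('loop.py').read().split('t=time.time()')[0]; exec(src)
W=[([735,330,150],(85,22,26)),([482,424,500],(49,86,-5)),([468,505,320],(12,17,-123)),([600,200,220],(55,-8,0))]
def rel(P,Rc,p,Rg): return Rc.inv().apply(np.array(p,float)-P),(Rc.inv()*Rg).as_rotvec(degrees=True)
if __name__=='__main__':
    q=q0
    for p,a in W:
        t0,G0,_=FK(q); d,w=rel(t0,R.from_matrix(G0),p,Rr(*a)); q,m,lm,r=seg(q,np.array(p,float),Rr(*a)); print(p,a,q,round(m),round(lm,2),r,'|t|',np.linalg.norm(d).round(),'|r|',np.linalg.norm(w).round(),d.round(1),w.round(1))
        print([x.round() for x in FK(q)[2][2:4]])
    np.save('qf.npy',q)
E
python3 path0.py
cat > after.py <<'E'
import sys; sys.argv=['x','0','push']
from p4 import *
q=np.load('qf.npy')
for L,Y in ((55,-10),(54,-10)):
    show(q,[(G(-51,L,Y,z0=111,back=100),L,Y),(G(-51,L,Y,z0=111),L,Y),(G(-62,L,Y,z0=111),L,Y),(G(-85,L,Y,111),L,Y),(G(-85,L,Y,111,back=100),L,Y)])
E
python3 after.py
```

```text
[735, 330, 150] (85, 22, 26) [-1.23  1.5   1.06  0.92  0.3   1.56 -0.81] 143 0.29 5 |t| 218.0 |r| 38.0 [ 180.6  -68.6 -100. ] [-19.6  25.9  18.7]
[array([213., 488., 337.]), array([604., 654., 181.])]
[482, 424, 500] (49, 86, -5) [-2.2   0.1   1.1   1.72  0.78  1.13  0.22] 121 0.32 10 |t| 442.0 |r| 88.0 [ -33.3  386.5 -211.7] [ 43.9  54.7 -52.5]
[array([ 10.,  50., 817.]), array([218., 442., 730.])]
[468, 505, 320] (12, 17, -123) [-1.34  0.61  0.66  1.22 -0.17  1.52  1.7 ] 97 0.33 8 |t| 198.0 |r| 70.0 [  92.5 -141.2  103.3] [ 45.5  13.3 -51. ]
[array([110., 279., 727.]), array([447., 575., 663.])]
[600, 200, 220] (55, -8, 0) [-1.25  1.26  1.36  1.26 -0.26  1.66 -0.19] 118 0.08 17 |t| 347.0 |r| 148.0 [-273.7 -133.5  166.5] [-10.1 -57.2 136.2]
[array([190., 466., 466.]), array([640., 484., 421.])]
[588.9 108.6 161.5] 55 -10 [-1.23  1.29  1.33  1.47 -0.29  1.46 -0.16] wall 124 124 lim 0.09 err 0.0
[574.7  27.9 104.1] 55 -10 [-1.2   1.32  1.29  1.63 -0.32  1.26 -0.13] wall 88 88 lim 0.11 err 0.0
[565.7  22.  104.1] 55 -10 [-1.21  1.32  1.29  1.66 -0.32  1.24 -0.13] wall 83 83 lim 0.15 err 0.0
[544.3  15.6 104.1] 55 -10 [-1.24  1.31  1.3   1.72 -0.32  1.21 -0.12] wall 75 75 lim 0.14 err 0.0
[558.5  96.3 161.5] 55 -10 [-1.28  1.27  1.34  1.56 -0.29  1.42 -0.15] wall 80 116 lim 0.1 err 0.0
[588.8 107.7 162.7] 54 -10 [-1.23  1.28  1.33  1.47 -0.3   1.46 -0.16] wall 121 121 lim 0.09 err 0.0
[574.7  28.  103.9] 54 -10 [-1.2   1.31  1.29  1.64 -0.33  1.25 -0.13] wall 85 85 lim 0.11 err 0.0
[565.8  22.1 103.9] 54 -10 [-1.21  1.31  1.29  1.67 -0.33  1.23 -0.12] wall 81 81 lim 0.15 err 0.0
[544.3  15.8 103.9] 54 -10 [-1.24  1.3   1.3   1.73 -0.33  1.2  -0.12] wall 73 73 lim 0.14 err 0.0
[558.4  95.4 162.7] 54 -10 [-1.28  1.26  1.34  1.57 -0.29  1.41 -0.15] wall 78 113 lim 0.1 err 0.0
```

jog_arm --deltas '[{"tx": 36, "ty": -13.7, "tz": -20, "rx": -3.9, "ry": 5.2, "rz": 3.7}, {"tx": 72, "ty": -27.4, "tz": -40, "rx": -7.8, "ry": 10.4, "rz": 7.5}, {"tx": 108, "ty": -41, "tz": -60, "rx": -11.8, "ry": 15.6, "rz": 11.2}, {"tx": 144, "ty": -55, "tz": -80, "rx": -15.7, "ry": 20.8, "rz": 15}, {"tx": 180, "ty": -68.6, "tz": -100, "rx": -19.6, "ry": 26, "rz": 18.7}, {"tx": 180, "ty": -68.6, "tz": -100, "rx": -19.6, "ry": 26, "rz": 18.7}]' --claw 30

```text
t: 10.88
position: [735.2, 328.9, 144.9]
ee_rot: [0.619, 0.735, -0.024, 0.274]
wrist_force: [0.3, -1.6, -1.3]
finger_gap: 30.3
```

```bash
cat > go.py <<'E'
from h import *
import sys
def Rr(L,Y,roll): return Rt(L,Y)*R.from_euler('z',roll,degrees=True)
def rows(p,a,n,m=None):
    d,w=goal(p,Rr(*a))
    print([ [round(float(x),1) for x in np.r_[d,w]*k/n] for k in range(1,(m or n)+1)])
E
python3 -c "
from go import *
chk(); rows([482,424,500],(49,86,-5),10)"
```

```text
10.875 [-1.23   1.51   1.057  0.917  0.297  1.555 -0.808] [735.206 328.875 144.895] [ 0.619  0.735 -0.024  0.274] [ 0.258 -1.628 -1.25 ]
wall 143.2 elbow [214. 488. 333.] wrist [604. 653. 174.] lim [1.72 0.48 0.38 0.78 1.33 0.29 2.05]
t [ -32.6  391.5 -211.9] r [ 43.92  54.76 -52.11] |t| 446.4 |r| 87.4
[[-3.3, 39.2, -21.2, 4.4, 5.5, -5.2], [-6.5, 78.3, -42.4, 8.8, 11.0, -10.4], [-9.8, 117.5, -63.6, 13.2, 16.4, -15.6], [-13.0, 156.6, -84.8, 17.6, 21.9, -20.8], [-16.3, 195.8, -105.9, 22.0, 27.4, -26.1], [-19.6, 234.9, -127.1, 26.4, 32.9, -31.3], [-22.8, 274.1, -148.3, 30.7, 38.3, -36.5], [-26.1, 313.2, -169.5, 35.1, 43.8, -41.7], [-29.3, 352.4, -190.7, 39.5, 49.3, -46.9], [-32.6, 391.5, -211.9, 43.9, 54.8, -52.1]]
```

jog_arm --deltas '[{"tx": -3, "ty": 39, "tz": -21, "rx": 4.4, "ry": 5.5, "rz": -5.2}, {"tx": -6.5, "ty": 78, "tz": -42, "rx": 8.8, "ry": 11, "rz": -10.4}, {"tx": -10, "ty": 117, "tz": -63.5, "rx": 13.2, "ry": 16.4, "rz": -15.6}, {"tx": -13, "ty": 156, "tz": -85, "rx": 17.6, "ry": 21.9, "rz": -20.8}, {"tx": -16, "ty": 195, "tz": -106, "rx": 22, "ry": 27.4, "rz": -26}, {"tx": -19.5, "ty": 234, "tz": -127, "rx": 26.4, "ry": 32.9, "rz": -31.3}, {"tx": -23, "ty": 273, "tz": -148, "rx": 30.7, "ry": 38.3, "rz": -36.5}, {"tx": -26, "ty": 312, "tz": -169.5, "rx": 35.1, "ry": 43.8, "rz": -41.7}, {"tx": -29.5, "ty": 351, "tz": -190.5, "rx": 39.5, "ry": 49.3, "rz": -47}, {"tx": -33, "ty": 390, "tz": -212, "rx": 44, "ry": 54.8, "rz": -52}, {"tx": -33, "ty": 390, "tz": -212, "rx": 44, "ry": 54.8, "rz": -52}]'

```text
t: 12.25
position: [482.2, 421.0, 504.1]
ee_rot: [0.308, 0.641, 0.648, 0.273]
wrist_force: [-0.1, -0.5, -0.8]
finger_gap: 30.2
```

```bash
python3 -c "
from go import *
chk(); rows([468,505,320],(12,17,-123),8)"
```

```text
12.25 [-2.248  0.071  1.14   1.724  0.791  1.136  0.208] [482.234 421.    504.131] [0.308 0.641 0.648 0.273] [-0.135 -0.484 -0.794]
wall 116.3 elbow [ 16.  39. 817.] wrist [219. 435. 735.] lim [0.7  0.36 0.3  0.82 1.82 0.71 2.65]
t [  92.7 -144.8  107.7] r [ 45.64  12.25 -51.39] |t| 202.9 |r| 69.8
[[11.6, -18.1, 13.5, 5.7, 1.5, -6.4], [23.2, -36.2, 26.9, 11.4, 3.1, -12.8], [34.8, -54.3, 40.4, 17.1, 4.6, -19.3], [46.3, -72.4, 53.8, 22.8, 6.1, -25.7], [57.9, -90.5, 67.3, 28.5, 7.7, -32.1], [69.5, -108.6, 80.8, 34.2, 9.2, -38.5], [81.1, -126.7, 94.2, 39.9, 10.7, -45.0], [92.7, -144.8, 107.7, 45.6, 12.3, -51.4]]
```

jog_arm --deltas '[{"tx": 11.6, "ty": -18, "tz": 13.5, "rx": 5.7, "ry": 1.5, "rz": -6.4}, {"tx": 23, "ty": -36, "tz": 27, "rx": 11.4, "ry": 3.1, "rz": -12.8}, {"tx": 35, "ty": -54, "tz": 40, "rx": 17.1, "ry": 4.6, "rz": -19.3}, {"tx": 46, "ty": -72, "tz": 54, "rx": 22.8, "ry": 6.1, "rz": -25.7}, {"tx": 58, "ty": -90, "tz": 67, "rx": 28.5, "ry": 7.7, "rz": -32}, {"tx": 69.5, "ty": -108, "tz": 80.5, "rx": 34.2, "ry": 9.2, "rz": -38.5}, {"tx": 81, "ty": -126, "tz": 94, "rx": 40, "ry": 10.7, "rz": -45}, {"tx": 92.5, "ty": -144, "tz": 107, "rx": 45.6, "ry": 12.3, "rz": -51.4}, {"tx": 92.5, "ty": -144, "tz": 107, "rx": 45.6, "ry": 12.3, "rz": -51.4}]'

```text
t: 13.38
position: [468.3, 504.2, 314.3]
ee_rot: [0.067, 0.342, 0.933, -0.09]
wrist_force: [-0.5, -0.1, 0.2]
finger_gap: 29.9
```

```bash
python3 -c "
from go import *
chk(); rows([600,200,220],(55,-8,0),17,11)
import sys; sys.argv=['x','0']
"; python3 - <<'E'
import sys
import path0
from path0 import *
q=np.array(data()[-1][1])
for k in ('a',):
    print(seg(q,np.array([600.,200,220]),Rr(55,-8,0)))
E
```

```text
13.375 [-1.358  0.626  0.685  1.222 -0.178  1.515  1.706] [468.331 504.208 314.317] [ 0.067  0.342  0.933 -0.09 ] [-0.468 -0.113  0.179]
wall 108.9 elbow [107. 287. 723.] wrist [445. 579. 656.] lim [1.59 0.92 0.76 1.08 0.85 0.33 1.15]
t [-272.3 -131.2  165.5] r [ -9.54 -56.18 136.21] |t| 344.6 |r| 147.6
[[-16.0, -7.7, 9.7, -0.6, -3.3, 8.0], [-32.0, -15.4, 19.5, -1.1, -6.6, 16.0], [-48.1, -23.2, 29.2, -1.7, -9.9, 24.0], [-64.1, -30.9, 38.9, -2.2, -13.2, 32.0], [-80.1, -38.6, 48.7, -2.8, -16.5, 40.1], [-96.1, -46.3, 58.4, -3.4, -19.8, 48.1], [-112.1, -54.0, 68.1, -3.9, -23.1, 56.1], [-128.2, -61.8, 77.9, -4.5, -26.4, 64.1], [-144.2, -69.5, 87.6, -5.1, -29.7, 72.1], [-160.2, -77.2, 97.3, -5.6, -33.0, 80.1], [-176.2, -84.9, 107.1, -6.2, -36.4, 88.1]]
(array([-1.25,  1.27,  1.38,  1.26, -0.28,  1.66, -0.17]), np.float64(124.45406633867066), np.float64(0.0639226247766711), 17)
```

jog_arm --deltas '[{"tx": -16, "ty": -7.7, "tz": 9.7, "rx": -0.6, "ry": -3.3, "rz": 8}, {"tx": -32, "ty": -15.4, "tz": 19.5, "rx": -1.1, "ry": -6.6, "rz": 16}, {"tx": -48, "ty": -23, "tz": 29, "rx": -1.7, "ry": -9.9, "rz": 24}, {"tx": -64, "ty": -31, "tz": 39, "rx": -2.2, "ry": -13.2, "rz": 32}, {"tx": -80, "ty": -38.6, "tz": 48.7, "rx": -2.8, "ry": -16.5, "rz": 40}, {"tx": -96, "ty": -46.3, "tz": 58.4, "rx": -3.4, "ry": -19.8, "rz": 48}, {"tx": -112, "ty": -54, "tz": 68, "rx": -3.9, "ry": -23, "rz": 56}, {"tx": -128, "ty": -62, "tz": 78, "rx": -4.5, "ry": -26.4, "rz": 64}, {"tx": -144, "ty": -69.5, "tz": 87.6, "rx": -5, "ry": -29.7, "rz": 72}, {"tx": -160, "ty": -77, "tz": 97, "rx": -5.6, "ry": -33, "rz": 80}, {"tx": -176, "ty": -85, "tz": 107, "rx": -6.2, "ry": -36.4, "rz": 88}]'

```text
t: 14.75
position: [553.5, 308.6, 258.7]
ee_rot: [0.385, 0.84, 0.377, -0.06]
wrist_force: [0.5, 0.4, 0.2]
finger_gap: 29.9
```

```bash
python3 -c "
from go import *
chk(); rows([590,180,215],(55,-10,0),7)
"; python3 - <<'E'
from path0 import *
q=np.array(data()[-1][1])
q,m,l,_=seg(q,np.array([590.,180,215]),Rr(55,-10,0)); print(q,m,l); np.save('qf.npy',q)
E
```

```text
14.75 [-1.513  0.982  1.212  1.418 -0.11   1.434  0.424] [553.538 308.635 258.656] [ 0.385  0.84   0.377 -0.06 ] [0.469 0.359 0.22 ]
wall 167.0 elbow [ 61. 431. 595.] wrist [487. 551. 503.] lim [1.44 1.01 0.23 1.12 0.92 0.42 2.44]
t [-32.7  52.5 126.3] r [ -3.19 -21.84  48.82] |t| 140.6 |r| 53.6
[[-4.7, 7.5, 18.0, -0.5, -3.1, 7.0], [-9.3, 15.0, 36.1, -0.9, -6.2, 13.9], [-14.0, 22.5, 54.1, -1.4, -9.4, 20.9], [-18.7, 30.0, 72.2, -1.8, -12.5, 27.9], [-23.3, 37.5, 90.2, -2.3, -15.6, 34.9], [-28.0, 45.0, 108.3, -2.7, -18.7, 41.8], [-32.7, 52.5, 126.3, -3.2, -21.8, 48.8]]
[-1.25  1.27  1.37  1.31 -0.28  1.65 -0.18] 155.28785590868642 0.06531629412908124
```

jog_arm --deltas '[{"tx": -4.3, "ty": 7, "tz": 16.6, "rx": -0.4, "ry": -2.9, "rz": 6.4}, {"tx": -8.6, "ty": 14, "tz": 33, "rx": -0.8, "ry": -5.7, "rz": 12.8}, {"tx": -13, "ty": 21, "tz": 50, "rx": -1.3, "ry": -8.6, "rz": 19.2}, {"tx": -17, "ty": 28, "tz": 66, "rx": -1.7, "ry": -11.5, "rz": 25.6}, {"tx": -21.5, "ty": 35, "tz": 83, "rx": -2.1, "ry": -14.3, "rz": 32}, {"tx": -26, "ty": 41, "tz": 100, "rx": -2.5, "ry": -17.2, "rz": 38.5}, {"tx": -30, "ty": 48, "tz": 116, "rx": -3, "ry": -20, "rz": 45}, {"tx": -30, "ty": 48, "tz": 116, "rx": -3, "ry": -20, "rz": 45}, {"tx": -30, "ty": 48, "tz": 116, "rx": -3, "ry": -20, "rz": 45}]'

```text
t: 15.88
position: [587.4, 192.6, 218.5]
ee_rot: [0.458, 0.887, -0.036, -0.042]
wrist_force: [-0.3, 0.2, -0.7]
finger_gap: 29.9
```

```bash
python3 -c "
from go import *
for n in ('side','top'): cv2.imwrite(f'pics/{n}6.png',imaging.camera(n))
chk(); goal([590,110,164],Rt(55,-10))
crop(cv2.imread('pics/side6.png'),320,165,440,285,5,'pics/sidec6.png')
crop(cv2.imread('pics/top6.png'),185,115,335,265,4,'pics/topc6.png')
"
```

```text
15.975 [-1.28   1.242  1.352  1.319 -0.254  1.624 -0.133] [587.324 193.412 218.206] [ 0.458  0.887 -0.035 -0.041] [ 0.005 -0.104  1.058]
wall 161.1 elbow [175. 468. 474.] wrist [624. 477. 420.] lim [1.67 0.75 0.09 1.18 0.78 0.23 2.73]
t [13.3  3.9 98.5] r [-0.18 -2.08  4.34] |t| 99.5 |r| 4.8
```

View pics/topc6.png

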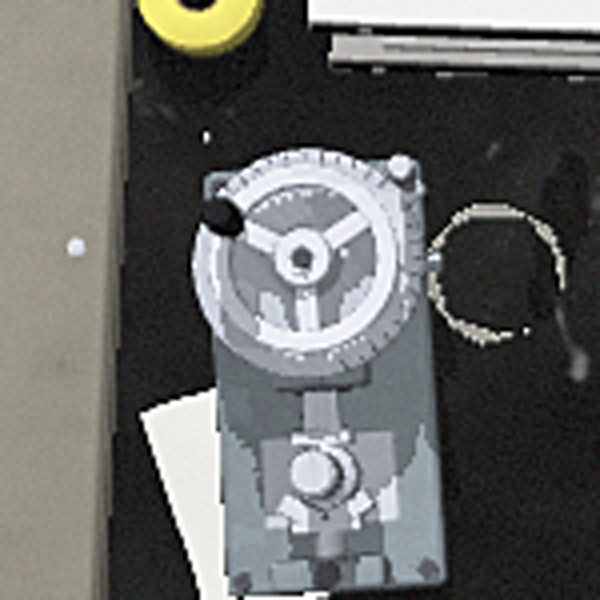

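View pics/sidec6.png

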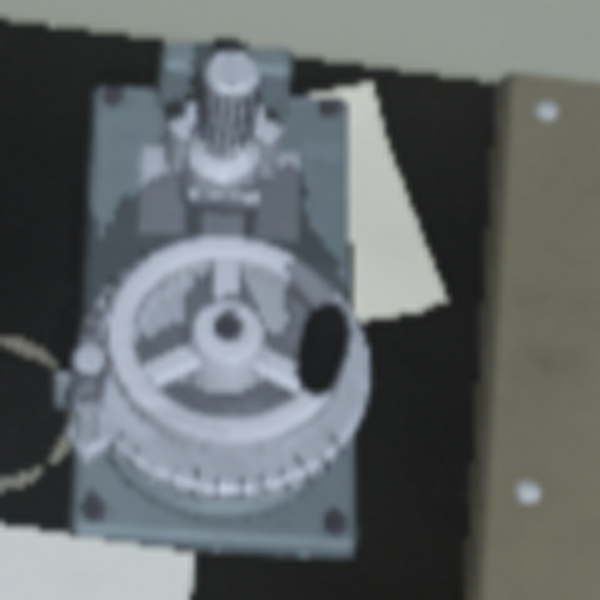

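```bash
cat > a2.py <<'E'
import sys; sys.argv=['x','0','push']
from p4 import *
q=np.array(data()[-1][1])
k=dict(z0=110,b=9)
show(q,[(G(-51,53,-16,back=90,**k),53,-16),(G(-51,53,-16,**k),53,-16),(G(-68,53,-13,**k),53,-13),(G(-85,53,-10,**k),53,-10),(G(-85,53,-10,back=100,**k),53,-10)])
E
python3 a2.py; python3 -c "
from h import *
goal([593.0,105.7,158.7],Rt(53,-16))"
```

```text
[594.2  99.8 158.7] 53 -16 [-1.16  1.29  1.34  1.41 -0.33  1.54 -0.2 ] wall 112 112 lim 0.09 err 0.0
[574.4  30.7 104.6] 53 -16 [-1.15  1.32  1.3   1.57 -0.36  1.35 -0.16] wall 86 86 lim 0.11 err 0.0
[560.5  22.2 104.6] 53 -13 [-1.19  1.31  1.3   1.65 -0.35  1.27 -0.13] wall 79 79 lim 0.14 err 0.0
[544.8  18.2 104.6] 53 -10 [-1.24  1.29  1.31  1.73 -0.35  1.2  -0.1 ] wall 72 72 lim 0.13 err 0.0
[558.7  96.9 164.8] 53 -10 [-1.28  1.25  1.35  1.57 -0.31  1.41 -0.14] wall 77 111 lim 0.09 err 0.0
t [ 16.9   2.  104.8] r [ 1.94 -6.86  7.91] |t| 106.1 |r| 10.6
```

```bash
python3 -c "
from h import *
goal([594.2,99.8,158.7],Rt(53,-16))"
```

```text
t [ 18.7   5.4 109.4] r [ 1.94 -6.86  7.91] |t| 111.1 |r| 10.6
```

jog_arm --deltas '[{"tx": 6, "ty": 2, "tz": 36, "rx": 0.6, "ry": -2.3, "rz": 2.6}, {"tx": 12.5, "ty": 4, "tz": 73, "rx": 1.3, "ry": -4.6, "rz": 5.3}, {"tx": 18.7, "ty": 5.4, "tz": 109.4, "rx": 1.9, "ry": -6.9, "rz": 7.9}, {"tx": 18.7, "ty": 5.4, "tz": 109.4, "rx": 1.9, "ry": -6.9, "rz": 7.9}, {"tx": 18.7, "ty": 5.4, "tz": 109.4, "rx": 1.9, "ry": -6.9, "rz": 7.9}]'

```text
t: 16.6
position: [594.2, 98.5, 158.2]
ee_rot: [0.443, 0.886, -0.126, -0.063]
wrist_force: [0.8, 1.0, 0.4]
finger_gap: 29.9
```

```bash
python3 -c "
from h import *
for n in ('side','top'): cv2.imwrite(f'pics/{n}7.png',imaging.camera(n))
chk(); goal([574.4,30.7,104.6],Rt(53,-16))
crop(cv2.imread('pics/side7.png'),320,165,440,285,5,'pics/sidec7.png')
crop(cv2.imread('pics/top7.png'),185,115,335,265,4,'pics/topc7.png')
"
```

```text
16.7 [-1.158  1.292  1.335  1.407 -0.331  1.538 -0.198] [594.411  99.585 158.439] [ 0.443  0.886 -0.125 -0.063] [0.411 0.072 1.186]
wall 112.3 elbow [234. 452. 449.] wrist [672. 369. 369.] lim [1.79 0.7  0.1  1.13 0.7  0.31 2.66]
t [-0.1  0.  89.7] r [ 0.1   0.07 -0.04] |t| 89.7 |r| 0.1
```

View pics/topc7.png

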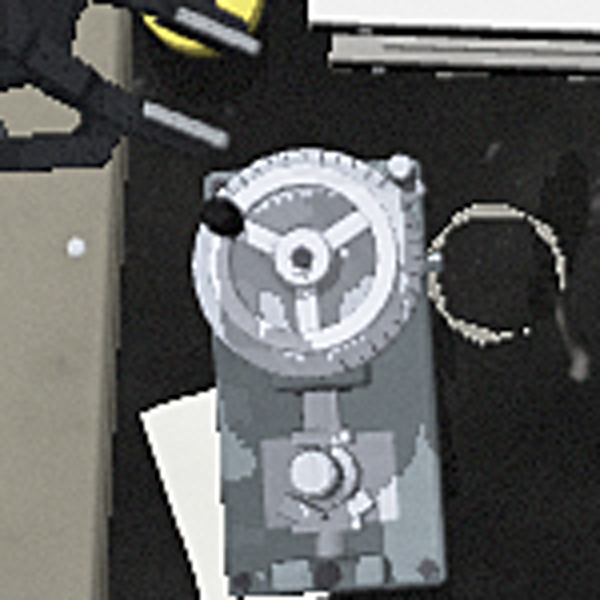

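View pics/sidec7.png

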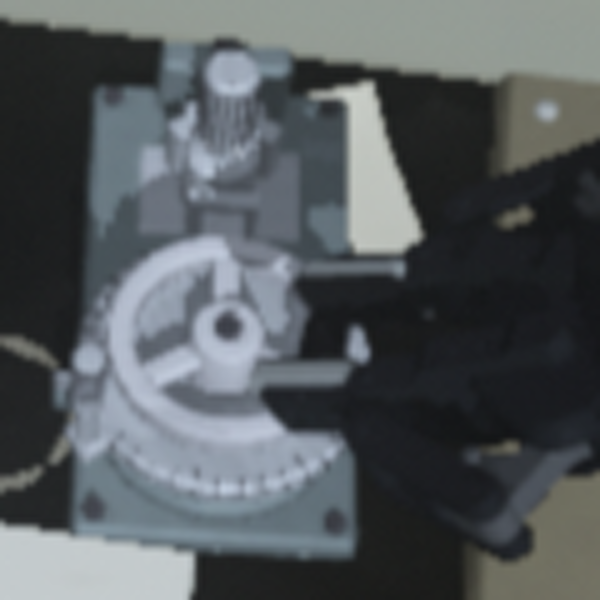

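jog_arm --deltas '[{"tx": 0, "ty": 0, "tz": 25, "rx": 0, "ry": 0, "rz": 0}, {"tx": 0, "ty": 0, "tz": 50, "rx": 0, "ry": 0, "rz": 0}, {"tx": 0, "ty": 0, "tz": 65, "rx": 0, "ry": 0, "rz": 0}]'

```text
t: 17.08
position: [579.3, 48.8, 118.8]
ee_rot: [0.443, 0.886, -0.125, -0.063]
wrist_force: [-0.5, 0.6, 1.3]
finger_gap: 30.2
```

jog_arm --deltas '[{"tx": 0, "ty": 0, "tz": 12, "rx": 0, "ry": 0, "rz": 0}, {"tx": 0, "ty": 0, "tz": 24.5, "rx": 0, "ry": 0, "rz": 0}, {"tx": 0, "ty": 0, "tz": 24.5, "rx": 0, "ry": 0, "rz": 0}]'

```text
t: 17.45
position: [573.7, 29.2, 104.2]
ee_rot: [0.443, 0.885, -0.126, -0.064]
wrist_force: [1.0, -0.4, -0.1]
finger_gap: 30.0
```

```bash
python3 -c "
from h import *
for n in ('side','top'): cv2.imwrite(f'pics/{n}8.png',imaging.camera(n))
chk()
crop(cv2.imread('pics/side8.png'),320,165,440,285,5,'pics/sidec8.png')
crop(cv2.imread('pics/top8.png'),185,115,335,265,4,'pics/topc8.png')
"
```

```text
17.55 [-1.145  1.326  1.302  1.571 -0.361  1.355 -0.166] [574.399  29.92  104.667] [ 0.443  0.885 -0.126 -0.063] [ 0.164  0.264 -0.102]
wall 86.0 elbow [243. 453. 431.] wrist [653. 299. 315.] lim [1.81 0.66 0.14 0.97 0.67 0.49 2.69]
```

View pics/topc8.png

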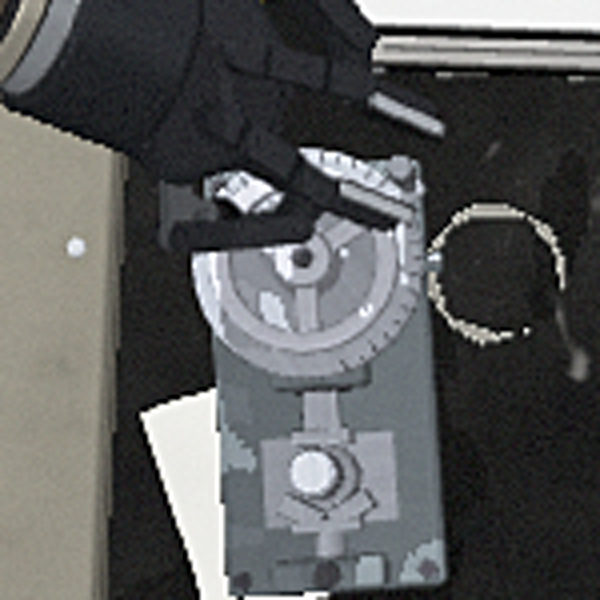

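View pics/sidec8.png

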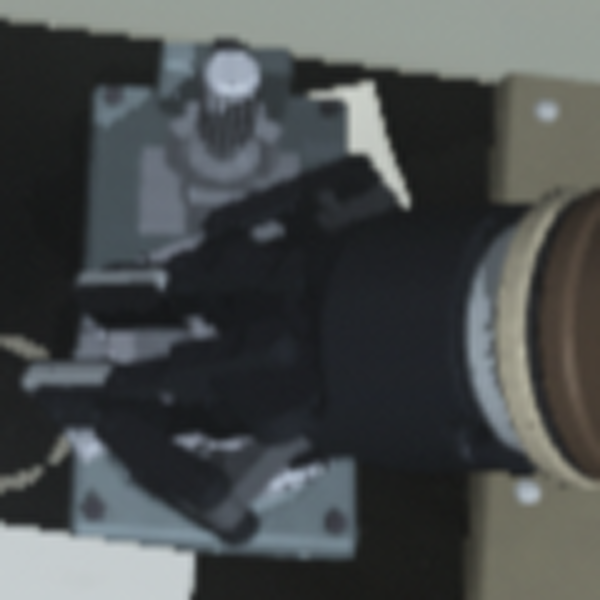

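jog_arm --deltas '[{"tx": 0, "ty": 0, "tz": 0, "rx": 0, "ry": 0, "rz": 0}, {"tx": 0, "ty": 0, "tz": 0, "rx": 0, "ry": 0, "rz": 0}, {"tx": 0, "ty": 0, "tz": 0, "rx": 0, "ry": 0, "rz": 0}, {"tx": 0, "ty": 0, "tz": 0, "rx": 0, "ry": 0, "rz": 0}]' --claw 9 --force 20

```text
t: 18.05
position: [574.4, 29.8, 104.7]
ee_rot: [0.443, 0.885, -0.126, -0.063]
wrist_force: [0.8, 0.4, 1.9]
finger_gap: 9.3
```

```bash
cat > ring.py <<'E'
from h import *
def rg(ph,L,Y,z0=110,b=9):
    return np.r_[np.array([541.15,81.1])+56*np.array([np.cos(np.radians(ph)),np.sin(np.radians(ph))]),z0]+Rt(L,Y).as_matrix()[:,2]*b
def st():
    o,r=obs(); M=r.as_matrix(); p=o['position']-M[:,2]*9; d=p[:2]-[541.15,81.1]
    print('t',round(o['t'],2),'pin est',p.round(1),'phi',np.degrees(np.arctan2(d[1],d[0])).round(1),'r',np.hypot(*d).round(1),'F',o['wrist_force'].round(1),'gap',round(o['finger_gap'],1))
E
python3 -c "
from ring import *
st()
for n in ('top',): cv2.imwrite(f'pics/{n}9.png',imaging.camera(n))
crop(cv2.imread('pics/top9.png'),235,115,335,215,5,'pics/topc9.png')
o,r=obs(); P=o['position']
P0=rg(-51,53,-16); 
for k in range(1,5):
    a=-51-4.25*k; y=-16+.75*k
    d=r.inv().apply(rg(a,53,y)-P0); w=(Rt(53,-16).inv()*Rt(53,y)).as_rotvec(degrees=True); print(a,d.round(1),w.round(2))
"
```

```text
t 18.05 pin est [576.4  36.7 110.1] phi -51.5 r 56.6 F [0.8 0.4 1.9] gap 9.3
-55.25 [-2.4  2.   2.7] [-0.    0.6  -0.45]
-59.5 [-5.   3.9  5.2] [-0.   1.2 -0.9]
-63.75 [-7.9  5.6  7.5] [-0.    1.8  -1.35]
-68.0 [-11.    7.2   9.6] [ 0.    2.4  -1.81]
```

View pics/topc9.png

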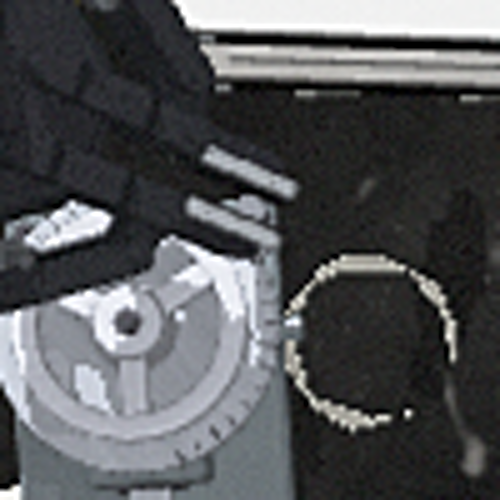

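jog_arm --deltas '[{"tx": -2.4, "ty": 2.0, "tz": 2.7, "rx": 0, "ry": 0.6, "rz": -0.45}, {"tx": -5.0, "ty": 3.9, "tz": 5.2, "rx": 0, "ry": 1.2, "rz": -0.9}, {"tx": -7.9, "ty": 5.6, "tz": 7.5, "rx": 0, "ry": 1.8, "rz": -1.35}, {"tx": -11.0, "ty": 7.2, "tz": 9.6, "rx": 0, "ry": 2.4, "rz": -1.8}, {"tx": -11.0, "ty": 7.2, "tz": 9.6, "rx": 0, "ry": 2.4, "rz": -1.8}]'

```text
t: 18.73
position: [559.8, 20.0, 104.9]
ee_rot: [0.445, 0.888, -0.103, -0.051]
wrist_force: [4.0, -4.5, 1.0]
finger_gap: 9.2
```

```bash
python3 -c "
from ring import *
st()
for n in ('top','side'): cv2.imwrite(f'pics/{n}10.png',imaging.camera(n))
st(); chk()
crop(cv2.imread('pics/top10.png'),215,115,335,215,5,'pics/topc10.png')
"
```

```text
t 18.73 pin est [561.4  27.  110.3] phi -69.4 r 57.8 F [ 4.  -4.5  1. ] gap 9.2
t 18.82 pin est [561.5  27.  110.2] phi -69.4 r 57.8 F [ 4.5 -5.1  0.9] gap 8.7
18.825 [-1.188  1.311  1.305  1.654 -0.352  1.275 -0.131] [559.802  19.958 104.85 ] [ 0.445  0.888 -0.103 -0.052] [ 4.486 -5.052  0.918]
wall 78.9 elbow [223. 461. 439.] wrist [624. 293. 314.] lim [1.76 0.68 0.14 0.89 0.68 0.57 2.73]
```

View pics/topc10.png

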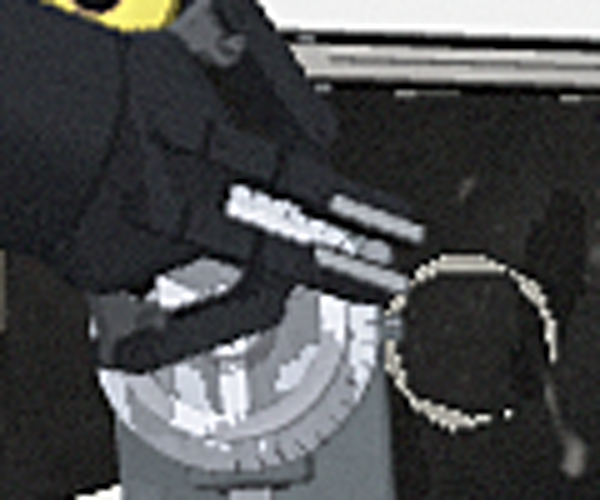

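```bash
python3 -c "
from ring import *
o,r=obs()
P0=rg(-68,53,-13)
for k,a in enumerate((-72,-76,-80,-84.6),1):
    y=-13+.75*k
    d=Rt(53,-13).inv().apply(rg(a,53,y)-P0+[0,-.4*k,0]); w=(Rt(53,-13).inv()*Rt(53,y)).as_rotvec(degrees=True); print(a,d.round(1),w.round(2))
"
```

```text
-72 [-3.1  1.5  2. ] [ 0.    0.6  -0.45]
-76 [-6.3  2.9  3.8] [-0.   1.2 -0.9]
-80 [-9.7  4.1  5.5] [-0.    1.8  -1.35]
-84.6 [-13.7   5.3   7. ] [ 0.    2.4  -1.81]
```

jog_arm --deltas '[{"tx": -3.1, "ty": 1.5, "tz": 2.0, "rx": 0, "ry": 0.6, "rz": -0.45}, {"tx": -6.3, "ty": 2.9, "tz": 3.8, "rx": 0, "ry": 1.2, "rz": -0.9}, {"tx": -9.7, "ty": 4.1, "tz": 5.5, "rx": 0, "ry": 1.8, "rz": -1.35}, {"tx": -13.7, "ty": 5.3, "tz": 7.0, "rx": 0, "ry": 2.4, "rz": -1.8}, {"tx": -13.7, "ty": 5.3, "tz": 7.0, "rx": 0, "ry": 2.4, "rz": -1.8}, {"tx": -13.7, "ty": 5.3, "tz": 7.0, "rx": 0, "ry": 2.4, "rz": -1.8}]'

```text
t: 19.58
position: [543.9, 14.9, 104.7]
ee_rot: [0.446, 0.891, -0.08, -0.041]
wrist_force: [0.7, -4.3, 2.3]
finger_gap: 9.0
```

```bash
python3 -c "
from ring import *
st()
for n in ('top','side'): cv2.imwrite(f'pics/{n}11.png',imaging.camera(n))
st(); chk()
crop(cv2.imread('pics/top11.png'),215,125,315,225,6,'pics/topc11.png')
crop(cv2.imread('pics/side11.png'),310,185,410,285,6,'pics/sidec11.png')
"
```

```text
t 19.57 pin est [545.2  22.  110.1] phi -86.1 r 59.2 F [ 0.7 -4.3  2.3] gap 9.0
t 19.68 pin est [545.5  22.1 110.1] phi -85.8 r 59.2 F [ 1.1 -5.9  1.5] gap 9.4
19.675 [-1.235  1.296  1.306  1.731 -0.346  1.204 -0.102] [544.213  14.989 104.747] [ 0.446  0.891 -0.08  -0.041] [ 1.105 -5.866  1.544]
wall 71.1 elbow [200. 469. 447.] wrist [595. 291. 314.] lim [1.72 0.69 0.13 0.81 0.68 0.65 2.76]
```

View pics/topc11.png

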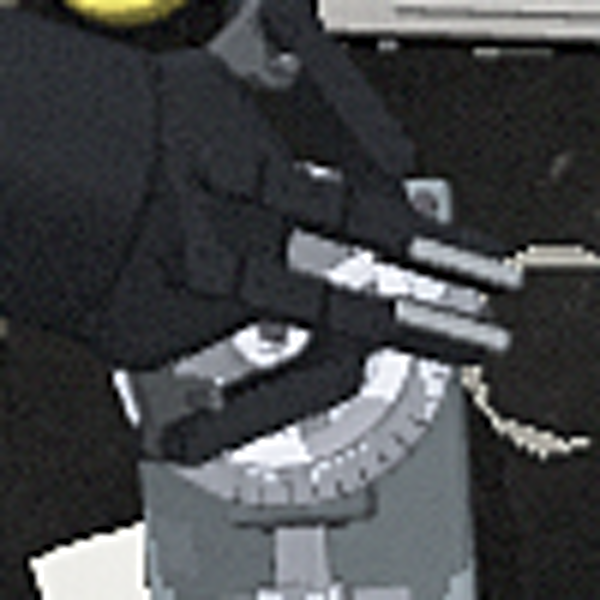

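View pics/sidec11.png

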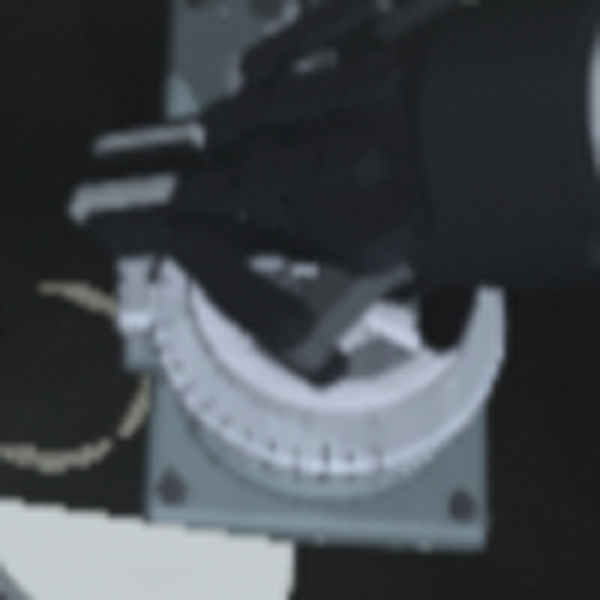

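jog_arm --deltas '[{"tx": 0, "ty": 0.9, "tz": 1.2, "rx": 0, "ry": 0, "rz": 0}, {"tx": 0, "ty": 0.9, "tz": 1.2, "rx": 0, "ry": 0, "rz": 0}]'

```text
t: 19.92
position: [544.7, 14.8, 104.5]
ee_rot: [0.445, 0.891, -0.079, -0.04]
wrist_force: [0.1, -0.4, 2.6]
finger_gap: 9.3
```

jog_arm --deltas '[{"tx": 0, "ty": 0, "tz": 0, "rx": 0, "ry": 0, "rz": 0}, {"tx": 0, "ty": 0, "tz": 0, "rx": 0, "ry": 0, "rz": 0}, {"tx": 0, "ty": 0, "tz": 0, "rx": 0, "ry": 0, "rz": 0}]' --claw 32

```text
t: 20.3
position: [544.5, 14.5, 104.2]
ee_rot: [0.445, 0.891, -0.079, -0.04]
wrist_force: [-0.5, -0.7, -0.8]
finger_gap: 32.1
```

jog_arm --deltas '[{"tx": 0, "ty": 0, "tz": -20, "rx": 0, "ry": 0, "rz": 0}, {"tx": 0, "ty": 0, "tz": -50, "rx": 0, "ry": 0, "rz": 0}, {"tx": 0, "ty": 0, "tz": -90, "rx": 0, "ry": 0, "rz": 0}, {"tx": 0, "ty": 0, "tz": -130, "rx": 0, "ry": 0, "rz": 0}, {"tx": 0, "ty": 0, "tz": -170, "rx": 0, "ry": 0, "rz": 0}, {"tx": 0, "ty": 0, "tz": -170, "rx": 0, "ry": 0, "rz": 0}]'

```text
t: 21.05
position: [570.1, 150.7, 207.8]
ee_rot: [0.445, 0.891, -0.078, -0.038]
wrist_force: [0.3, -2.0, -0.6]
finger_gap: 31.7
```

```bash
python3 -c "
from ring import *
for n in ('top','side'): cv2.imwrite(f'pics/{n}12.png',imaging.camera(n))
chk()
crop(cv2.imread('pics/top12.png'),225,125,325,225,6,'pics/topc12.png')
crop(cv2.imread('pics/side12.png'),310,175,410,275,6,'pics/sidec12.png')
"
```

```text
21.15 [-1.282  1.222  1.361  1.44  -0.27   1.549 -0.171] [568.574 147.911 206.067] [ 0.445  0.891 -0.079 -0.04 ] [-0.268 -0.81   0.268]
wall 135.4 elbow [173. 465. 484.] wrist [618. 424. 416.] lim [1.67 0.77 0.08 1.1  0.76 0.3  2.69]
```

View pics/topc12.png

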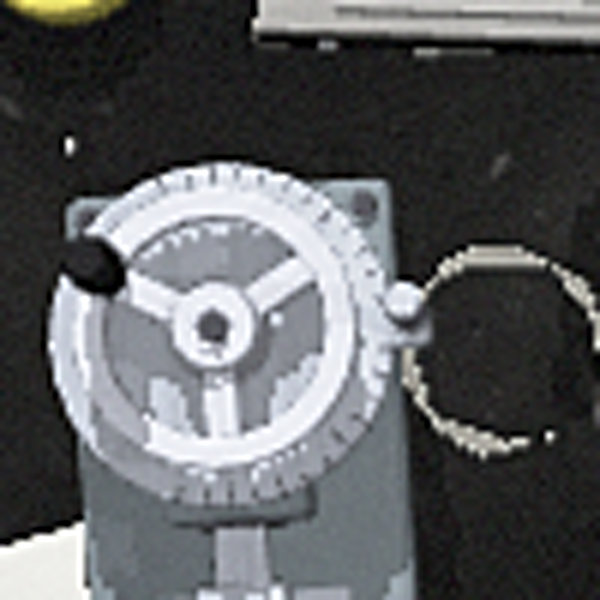

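View pics/sidec12.png

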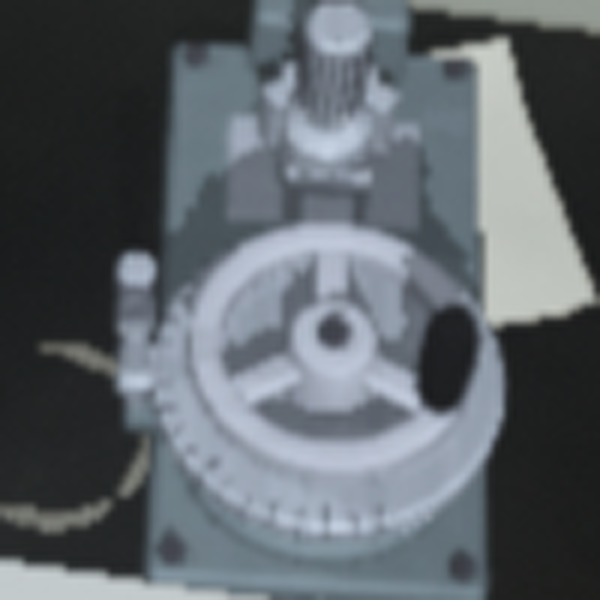

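```bash
python3 - <<'E'
from h import *
np.set_printoptions(precision=1,suppress=True)
hub=np.array([539.6,81.1])
def c(ph,r,z): return [hub[0]+r*np.cos(np.radians(ph)),hub[1]+r*np.sin(np.radians(ph)),z]
for ph in (-81,-84.6,-88):
    print(ph,'top crop',(proj('top',c(ph,56,106))-[225,125])*6,'side crop',(proj('side',c(ph,56,106))-[310,175])*6, 'ptr', (proj('top',c(ph,55,40))-[225,125])*6,(proj('side',c(ph,55,40))-[310,175])*6)
for nm,x0,y0 in (('top12',225,125),('side12',310,175)):
    crop(cv2.imread(f'pics/{nm}.png'),*( (280,165,310,195) if 'top' in nm else (325,210,350,250)),14,f'pics/{nm}z.png')
# hub measured in this picture
print('hub px pred',(proj('top',[*hub,75])-[225,125])*6,(proj('side',[*hub,75])-[310,175])*6)
E
```

```text
-81 top crop [400.  290.4] side crop [136.1 271.4] ptr [409.7 318.9] [134.9 393.1]
-84.6 top crop [401.1 303. ] side crop [136.4 260.6] ptr [410.8 330.3] [135.2 382.9]
-88 top crop [401.5 314.9] side crop [137.4 250.5] ptr [411.1 341.2] [136.1 373.3]
hub px pred [212.7 328.6] [332.3 331.7]
```

View pics/top12z.png

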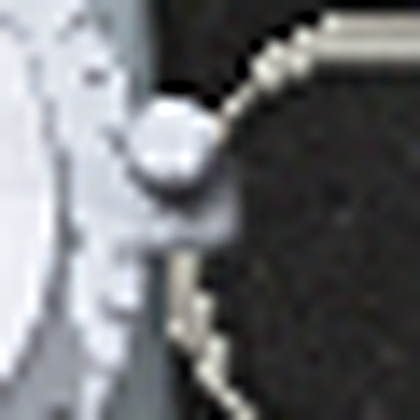

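View pics/side12z.png

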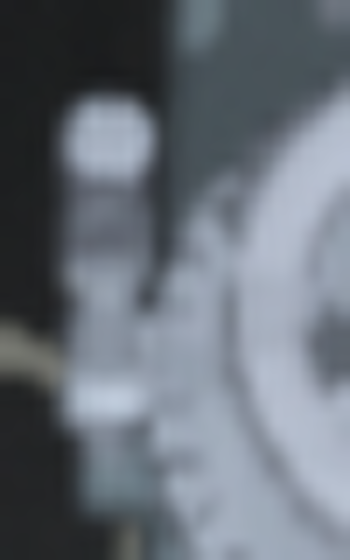

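```bash
python3 - <<'E'
from h import *
np.set_printoptions(precision=2,suppress=True)
def cen(img,x,y,r,lo,hi=256):
    g=cv2.cvtColor(img,cv2.COLOR_BGR2GRAY).astype(float)
    g=cv2.resize(g,None,fx=4,fy=4,interpolation=cv2.INTER_CUBIC)
    yy,xx=np.mgrid[:g.shape[0],:g.shape[1]]; xx=(xx+.5)/4-.5; yy=(yy+.5)/4-.5
    m=(np.hypot(xx-x,yy-y)<r)&(g>lo)&(g<hi); return np.array([xx[m].mean(),yy[m].mean()]),m.sum()/16
for n,pp in (('top0',(246.2,145.8)),('top5',(285.5,157)),('top12',(292.3,174.8))):
    im=cv2.imread(f'pics/{n}.png'); g=cv2.cvtColor(im,cv2.COLOR_BGR2GRAY); x,y=map(int,np.round(pp))
    print(n,g[y-5:y+7,x-5:x+7].tolist() if n=='top12' else '')
    for lo in (190,210): print(cen(im,*pp,5,lo))
    print('hub hole',cen(im,260.6,179.8,2.6,0,140), 'hub ring',cen(im,260.6,179.5,7,200))
E
```

```text
top0 
(array([245.53, 145.86]), np.float64(21.25))
(array([245.49, 145.89]), np.float64(18.5625))
hub hole (array([260.4 , 179.51]), np.float64(17.3125)) hub ring (array([260.19, 178.67]), np.float64(95.5))
top5 
(array([284.46, 156.35]), np.float64(22.5))
(array([284.46, 156.12]), np.float64(18.25))
hub hole (array([260.4 , 179.53]), np.float64(17.3125)) hub ring (array([260.21, 178.65]), np.float64(95.6875))
top12 [[166, 237, 126, 112, 36, 24, 32, 39, 24, 34, 14, 180], [220, 230, 118, 102, 35, 0, 4, 20, 28, 19, 158, 91], [222, 222, 137, 157, 251, 239, 188, 51, 7, 211, 107, 33], [222, 227, 181, 222, 235, 235, 238, 242, 171, 108, 34, 29], [182, 168, 211, 225, 224, 224, 232, 210, 202, 69, 29, 34], [221, 133, 207, 225, 227, 222, 234, 189, 107, 37, 34, 39], [214, 206, 171, 243, 237, 235, 249, 147, 67, 61, 41, 30], [209, 217, 122, 140, 180, 158, 165, 82, 61, 68, 52, 44], [210, 216, 196, 91, 67, 66, 53, 50, 83, 91, 42, 38], [204, 206, 205, 187, 88, 48, 50, 79, 110, 114, 47, 35], [216, 212, 202, 188, 158, 148, 100, 125, 159, 131, 50, 31], [222, 226, 215, 197, 215, 175, 159, 163, 166, 117, 48, 37]]
(array([291.27, 174.47]), np.float64(27.125))
(array([291.47, 174.4 ]), np.float64(20.625))
hub hole (array([260.4 , 179.53]), np.float64(17.3125)) hub ring (array([260.19, 178.65]), np.float64(95.5))
```

```bash
python3 - <<'E'
from h import *
np.set_printoptions(precision=2,suppress=True)
H=onz('top',260.4,179.52,75)[:2]; print('hub',H)
for p in ((245.51,145.87),(284.46,156.24),(291.45,174.3)):
    d=onz('top',*p,106)[:2]-H; print(np.degrees(np.arctan2(d[1],d[0])),np.hypot(*d))
g=[cv2.cvtColor(cv2.imread(f'pics/{n}.png'),cv2.COLOR_BGR2GRAY)[176:186,288:300] for n in ('top0','top1','top5','top12')]
print(g[0].tolist());print(g[2].tolist());print(g[3].tolist())
# base corner bolts (z18+?) for the gauge yaw: base edges in top0
im=cv2.imread('pics/top1.png'); 
E
```

```text
hub [540.02  81.2 ]
23.965074812494137 57.20841675873773
-49.05448819485255 56.134030202161426
-82.94166831514195 55.533692426972465
[[226, 222, 143, 44, 7, 177, 182, 101, 27, 35, 31, 44], [222, 216, 140, 78, 175, 110, 100, 33, 31, 50, 39, 34], [133, 159, 119, 144, 120, 169, 174, 67, 31, 41, 39, 36], [207, 210, 158, 146, 232, 237, 252, 107, 25, 39, 37, 35], [222, 214, 150, 158, 132, 122, 133, 73, 38, 33, 37, 37], [222, 218, 157, 167, 106, 97, 109, 80, 40, 41, 37, 36], [225, 222, 165, 122, 93, 95, 104, 66, 38, 41, 23, 41], [225, 227, 146, 72, 153, 191, 74, 38, 31, 37, 46, 35], [226, 215, 105, 64, 162, 179, 58, 29, 38, 45, 50, 46], [222, 224, 112, 73, 158, 169, 47, 26, 31, 44, 44, 42]]
[[158, 150, 127, 44, 10, 177, 184, 102, 39, 37, 36, 32], [168, 157, 120, 45, 183, 87, 93, 33, 19, 55, 36, 38], [162, 160, 127, 87, 95, 165, 173, 68, 32, 40, 41, 37], [128, 92, 108, 84, 235, 242, 253, 103, 30, 38, 42, 33], [153, 149, 143, 106, 133, 120, 138, 78, 33, 40, 40, 44], [159, 155, 132, 110, 106, 103, 111, 75, 39, 31, 38, 40], [164, 153, 119, 103, 97, 98, 103, 69, 42, 33, 36, 36], [100, 122, 115, 62, 155, 188, 82, 39, 38, 35, 44, 38], [149, 152, 76, 62, 164, 179, 57, 29, 43, 34, 54, 43], [161, 152, 90, 72, 159, 164, 51, 28, 34, 41, 37, 39]]
[[206, 171, 243, 237, 235, 249, 147, 67, 61, 41, 30, 36], [217, 122, 140, 180, 158, 165, 82, 61, 68, 52, 44, 41], [216, 196, 91, 67, 66, 53, 50, 83, 91, 42, 38, 40], [206, 205, 187, 88, 48, 50, 79, 110, 114, 47, 35, 34], [212, 202, 188, 158, 148, 100, 125, 159, 131, 50, 31, 34], [226, 215, 197, 215, 175, 159, 163, 166, 117, 48, 37, 39], [186, 171, 146, 142, 123, 112, 114, 94, 61, 40, 34, 41], [171, 163, 91, 68, 153, 183, 77, 32, 40, 36, 45, 34], [219, 210, 121, 64, 166, 178, 58, 36, 31, 28, 56, 37], [230, 214, 109, 74, 157, 165, 52, 26, 30, 43, 36, 43]]
```

```bash
python3 - <<'E'
from h import *
np.set_printoptions(precision=2,suppress=True)
H=onz('top',260.4,179.52,75)[:2]
for u,v in ((293,178.85),(293,178.6),(293,179.1)):
    d=onz('top',u,v,39)[:2]-H; print('index',np.degrees(np.arctan2(d[1],d[0])),np.hypot(*d))
for ph in (-82.9,-84.6):
    for z in (106,90,76,60,40): print(ph,z,proj('top',[H[0]+56*np.cos(np.radians(ph)),H[1]+56*np.sin(np.radians(ph)),z]),proj('side',[H[0]+56*np.cos(np.radians(ph)),H[1]+56*np.sin(np.radians(ph)),z]))
for nm in ('side5','side12'):
    g=cv2.cvtColor(cv2.imread(f'pics/{nm}.png'),cv2.COLOR_BGR2GRAY); print(nm); print(g[214:252,328:339])
# base edge lines in top1: left & right edges
E
```

```text
index -82.58080977130811 54.34419832983668
index -82.10757057157997 54.38874853460862
index -83.05475601320582 54.303364508233834
-82.9 106 [291.73 174.25] [332.71 219.51]
-82.9 90 [292.29 175.43] [332.52 224.68]
-82.9 76 [292.76 176.43] [332.35 229.07]
-82.9 60 [293.28 177.54] [332.17 233.93]
-82.9 40 [293.9  178.87] [331.95 239.81]
-84.6 106 [291.8  175.24] [332.75 218.66]
-84.6 90 [292.36 176.4 ] [332.56 223.84]
-84.6 76 [292.83 177.39] [332.39 228.23]
-84.6 60 [293.35 178.48] [332.21 233.11]
-84.6 40 [293.97 179.79] [331.98 238.99]
side5
[[ 29  30  31  31  31  31  28  29  37  56  72]
 [ 30  30  30  30  31  30  29  29  39  56  71]
 [ 31  31  30  30  31  31  28  30  40  60  72]
 [ 30  31  31  31  30  29  29  30  42  63  73]
 [ 30  31  31  31  31  29  29  30  44  65  75]
 [ 30  31  31  31  31  30  29  31  43  64  75]
 [ 30  31  31  32  32  31  29  32  45  66  75]
 [ 31  31  32  32  32  32  30  32  45  66  74]
 [ 32  33  33  33  33  32  32  33  46  67  75]
 [ 32  32  32  32  32  34  32  33  47  67  74]
 [ 31  31  33  32  33  32  31  32  47  69  79]
 [ 32  32  33  33  33  32  31  34  
[... 2328 characters left out ...]
 117 161 177 178 180 175 164 158 159 156]
 [ 56 108 170 192 198 200 190 168 151 151 153]
 [ 50 100 156 175 182 183 170 148 151 153 157]
 [ 43  73 113 138 145 137 120 118 162 166 167]
 [ 38  44  73 118 134 125 110 121 160 165 166]
 [ 36  39  64 109 132 128 117 118 137 142 145]
 [ 37  40  63 105 129 126 120 109 113 139 145]
 [ 37  39  63 105 123 123 122 115 122 163 167]
 [ 37  40  59  94 109 108 111 109 116 153 167]
 [ 38  39  50  72  81  85  88  91  97 127 159]
 [ 39  39  41  45  52  68  85  79  92 107 141]
 [ 39  39  38  39  43  70  96  75  93 105 133]
 [ 38  39  38  38  44  74  98  78 102 116 128]
 [ 37  38  38  40  59  95 101  81 107 121 125]
 [ 38  39  40  45  75 113 106  84 108 121 124]]
```

```bash
python3 - <<'E'
from h import *
for a,b in (('top5','top12'),('side5','side12'),('top0','top12')):
    r=[]
    for n in (a,b):
        g=cv2.cvtColor(cv2.imread(f'pics/{n}.png'),cv2.COLOR_BGR2GRAY)
        x,y=(241,169) if 'top' in n else (384,229)
        yy,xx=np.mgrid[:400,:640]; m=(np.hypot(xx-x,yy-y)<9)&(g<45); r.append((xx[m].mean().round(2),yy[m].mean().round(2),m.sum()))
    d=cv2.absdiff(cv2.imread(f'pics/{a}.png'),cv2.imread(f'pics/{b}.png')).max(2)
    print(a,b,r,'vial region change px' ,(d[130:275,330:460]>60).sum() if 'top' in a else '', 'wheel',(d[165:195,250:272]>60).sum() if 'top' in a else '')
o,_=obs(); print(o['wrist_force'],o['dq'],o['t'])
E
```

```text
top5 top12 [(np.float64(238.86), np.float64(168.72), np.int64(90)), (np.float64(238.88), np.float64(168.81), np.int64(86))] vial region change px 0 wheel 0
side5 side12 [(np.float64(384.23), np.float64(232.34), np.int64(83)), (np.float64(384.23), np.float64(232.34), np.int64(83))] vial region change px  wheel 
top0 top12 [(np.float64(233.87), np.float64(167.57), np.int64(23)), (np.float64(238.88), np.float64(168.81), np.int64(86))] vial region change px 0 wheel 184
[-0.26847822 -0.80960219  0.267636  ] [ 0.00940914  0.01034676 -0.00422821  0.02835018  0.00210033 -0.00230878
  0.00120014] 21.15
```

The crank has not moved since I let go of it, the vials are where they started, and the hand is clear of everything. I am handing the job in.

```bash
python3 -c "
from workcell import workorder
print(workorder.close_job())"
```

```text
the job is handed in; nothing more can be done
None
```

The gauge is zeroed on the plug and the job was handed in at 21.2 s.

**Wheel:** I turned it clockwise by the crank about 75°.
- Running free took about 10.3 N along the path at the crank. The force began to rise at a crank angle of about 77–78°, and I stopped at 65.7°, which is 0.19–0.21 rad further on.
- At the end it took about 4.4 N more than running free, which puts the jaw force at roughly 15.5–17 N. It never came near 35 N.
- The crank grip stands at the same pixels in both cameras before and after the ring work, within 0.1 px, so the wheel stayed where I left it.

**Dial ring:** I gripped the tab pin near its top and swung it about 34° clockwise, then let go and backed off.
- **Top camera:** the pin is at -82.9° and the index at -82.6°.
- **Side camera:** the pointer's lower edge sits over the index within about 0.6°.
- **Arm position:** -85.0°, against an expected -84.6°. The top camera and the arm differ by about 2° in absolute angle, but each one puts the pointer within about half a degree of the index.
- **Side-camera pin reading:** taken alone, the pin head in the side camera read about 3° short. That camera had been 1.5 to 3.5° off the top camera on the pin in earlier pictures too, so I relied on the direct comparison with the index.

**End state:** the hand is clear of the gauge and the wrist force is near zero. The vials did not change between the first and last top pictures.

Early on, joint 6 read 1.852, just over its listed 1.85 limit, for a moment.

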